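Stow the pin box in the tag chest: prop the lid on its stay, load, break the stay, close

TASK

Raise the lid of the metal tag chest by its roller grip until you feel the folding stay go firm, then let go so that the stay locks and holds the lid by itself; do not strain the lid on against the taut stay. Put the clear plastic pin box inside on the chest floor, then push the stay's black side handle gently back and down with the closed fingers, without gripping it, until the joint breaks, and lower the lid gently until it is fully shut. Leave everything else alone.

Things in the scene. Friction and masses are not known exactly. Their poses are not given: they have to be found in the camera images.
- chest: Open-topped metal chest, 200 (x) by 240 (y) by 100 mm high, walls and floor 4 mm, fixed; lid plate 6 mm. Origin: centre of its underside on the cart top; x from its front (ball knob side, towards the robot) to its hinge side, y towards the side with the folding stay (two flat 13 mm bars, 76 mm between pivots, 10 to 20 mm out from the wall), z up.
- chest_in (a point): Centre of the chest's inner floor, 4 mm above the cart top; axes as the chest's. The lid when propped leans over the rear half only, so load the front half: 40 mm in front of this point (chest -x) is a good place for the middle of the pin box.
- lid_hinge (a point): Middle of the lid's hinge line, at the rear rim of the chest (100 mm behind its centre, 100 mm up); axes as the chest's; the hinge line runs along y.
- lid_knob (a point): Centre of the black roller grip: 26 mm long along the hinge line (chest y), 24 mm across, flat ends, turning freely on a stem, 36 mm out from the middle of the lid's front edge; 236 mm from the hinge line, 3 mm above it when shut. Pinch it end to end from above (fingers closing along chest y): it turns as the lid swings. Moving the lid takes about 2 to 6 N here.
- lid (a joint): Lid angle, rad: 0 shut, grows as the front rises. Damped hinge. The stay comes taut (firm stop, about 4 N per mm at the roller) somewhere from 1.22 to 1.38; let go or eased back then, the lid settles about 0.035 lower as the stay locks; let go 2 mm or more short of taut it does not lock. After breaking it sinks by itself (3 to 5 s), stops at 0.3 to 0.6, then must be pushed down (a few N).
- stay_foot_pin (a point): Pivot pin of the stay's foot, clamped in a short slot on the chest's stay side (near 30 mm below the rim, 40 mm in front of the chest's middle, 14 mm out from the wall). It is clamped at a different place each time, so the lid angle at which the stay comes taut differs. Some 20 N at the roller beyond taut, or leaning on the propped lid as hard, drags it along the slot and spoils the setting.
- stay_knob (a point): Middle of the stay's black side handle (along chest y, 18 mm across, 50 long) on its middle joint, 75 mm out from the chest's side. Height above cart top: lid shut 26 mm; stay straight 115; locked 123 to 124, about 16 mm in front of the chest's middle. To break, push (not grip) it 45 degrees rearwards and down (chest +x, -z): 5 N, at most 20; 12 mm to straight; push 20 mm on, until it falls away.
- pinbox_center (a point): Centre of the clear plastic pin box with snapped-on lid and steel pins inside: 70 (its x) by 36 (its y) by 34 mm high, 90 g, standing loose on the cart top on the robot's right, this point 17 mm above its underside. It is not always at the same place among the cup and the buttons.
- buttons: Bystander: stack of green tag buttons, 28 mm across, 40 mm high, origin under its centre.
- cup: Bystander: stainless dosing cup, 60 mm across, 55 mm high, origin under its centre.
- pin: Bystander: spare applicator pin, 70 mm long, lying on the black magnetic strip beyond the chest.
- elastrator: Bystander: steel elastrator, about 140 mm long, lying on the magnetic strip.
- jar: Bystander: amber jar, 64 mm across, 85 mm high, at the right beyond the cup.
- tagger: Bystander: plier-like tag applicator, 180 mm long, 20 mm high, lying on the left.
- brush: Bystander: brush lying on the far left.
Things that resemble listed ones, but are neither listed nor needed, are in the scene too. Of the things that look like the part that bears pinbox_center, the smallest one is meant.

How it is judged:
By the outcome, as a careful person would: the job done as asked, in the order asked, and still so for the second after the job is handed in, with the robot touching nothing.
It also fails if it takes over 72 s, if anything falls off the work surface, if the arm or the gripper's body presses on something with over 40 N, if the wrist force passes 120 N, or if a joint passes its speed limit or range.

ROBOT

A 6-joint arm with a two-finger parallel gripper is mounted at the origin on the work surface. World frame = base frame: x ahead of the robot, y to its left, z up, the work surface at z = 0. Lengths are in m, angles in degrees, forces in N, time in s.
With the tool pointing down it reaches from about 0.35 to 0.925 m from the base axis. Payload 6.4 kg.
Tool frame: the origin (TCP) lies between the finger pads; the fingertips stand 14 mm ahead of it and the grasp point (between the pads) lies 5 mm behind it; z points along the fingers, y is the direction in which the jaws open and shut (so a half turn about z gives the same grasp; the last joint's range is limited). The gripper opens to 85 mm and grips with 20 to 120 N. Pads are 22 mm wide; open, the fingers measure 114 mm over their backs; the gripper's body (76 mm by 85 mm) begins 54 mm behind the grasp point. The pads swing forward as they close: fully open they stand 13 mm farther back than shut.
Start: joints at [-74.719, 14.043, 89.255, -0, 76.702, -9.975], TCP at [0.277, -0.588, 0.245] pointing down, gripper open.
Joint ranges: [-179.41, 179.41], [-58.25, 129.5], [7.25, 145.43], [-54.29, 234.29], [11.92, 165.04], [-157.13, 157.13]. Speed limits (degrees/s): [147.25, 147.25, 180, 180, 180, 180].

INTERFACE

Orientations are given as a 3x3 rotation matrix whose columns are the frame's x, y, z axes.
In Python, from station import sensors, eyes, close_job gives the robot as it stands.
- The arm moves only by the tool jog_arm, never from a script. Its argument "deltas" is a list of rows, each an object of numbers: "dx", "dy", "dz": the shift along the tool's x, y, z in cm; "rx", "ry", "rz": the turn, a rotation vector about the tool's x, y, z in degrees; "fingers": the finger opening in cm, from 0 to 8.54. In form: [{"dx": .., "dy": .., "dz": .., "rx": .., "ry": .., "rz": .., "fingers": ..}, ...]. A call has exactly 8 rows; each row is the pose to reach, as a shift and turn from the pose measured when the call began, along the tool's axes at that moment; what a row does not reach only later rows make up. A row lasts 1/8 s, in which the tool goes at most 62.5 mm and 10.7 degrees, less where a joint would pass 70% of its speed; a pose out of reach is approached as far as the arm can. A call with a gripper value outside its range is refused whole. The fingers move at their own pace and stop on an object; the grip force is fixed at half the most. Time passes only in rows, so rows that repeat a pose let the fingers close, or fill a call up. It gives the time, the measured TCP pose, the force and the opening at its end, in the units of the state.
- sensors.state(): the state, without advancing time (a new reading comes with each control period).
- eyes.get_image(name): name is "scene" or "top"; returns a dict with "img" (480x640x3 uint8, red, green, blue), "depth" (480x640 float32, m along the optical axis (not along the pixel's ray), 0 where there is no reading), "fx", "fy", "cx", "cy" (pixels), "R" (3x3) and "t" (3): a world point X has camera coordinates R X + t. Camera axes: x right, y down, z forward; pixel columns grow to the right and rows downward; lengths in m; the calibration is good to about 2 mm. A picture is of the moment at which its call begins.
- close_job(): hands the job in, once; it reports no verdict.
The state is a dict: "time_s": time; "joint_pos": joint angles; "dq": joint speeds; "joint_torque": joint torques, N m; "ee_pos": TCP position; "ee_rot": TCP orientation; "wrist_force": force on the tool from outside, world axes, zero at the start; "wrist_torque": the same for the moment, N m; "finger_gap": opening from 0.0 (shut) to 1.0 (fully open).
Only numpy, scipy, OpenCV 4.12 (cv2) and the standard library are available. Lean on these libraries where they do the work, as an engineer would, in place of code of your own. Each camera call takes 0.05 s, during which the arm holds its last target.

## Working session

There is one attempt and no reset: what is moved stays moved. The work goes in short steps, Python scripts to look and compute and a tool call to move; the robot and the scene stay as the last step left them, time stands still between calls to the robot, and variables do not carry over. Pictures are saved under pics/ and viewed, and the job is handed in when it is done.

Besides the shell and the picture viewer there is one more tool, called after "Request:" as a command line: name --argument value ..., lists and objects as JSON in quotes. jog_arm: Moves the arm, as the interface text tells. Its arguments: {"type":"object","properties":{"deltas":{"type":"array","items":{"type":"object","properties":{"dx":{"type":"number"},"dy":{"type":"number"},"dz":{"type":"number"},"rx":{"type":"number"},"ry":{"type":"number"},"rz":{"type":"number"},"fingers":{"type":"number"}}}}},"required":["deltas"]}

```bash
ls; mkdir -p pics; python3 - <<'E'
from station import sensors, eyes
import cv2,numpy as np
s=sensors.state()
print({k:np.round(v,3).tolist() for k,v in s.items()})
for n in("scene","top"):
    d=eyes.get_image(n)
    cv2.imwrite(f"pics/{n}0.png",d["img"][:,:,::-1])
    np.savez(f"{n}0.npz",**d)
    print(n,d["fx"],d["fy"],d["cx"],d["cy"],np.round(d["R"],4).tolist(),np.round(d["t"],4).tolist())
E
```

```text
pics
{'time_s': 0.0, 'joint_pos': [-74.72, 14.087, 89.327, 0.0, 76.702, -9.975], 'dq': [0.129, -0.051, -0.082, 0.04, -0.02, 0.031], 'joint_torque': [0.0, -42.95, -32.613, -0.0, 0.005, 0.0], 'ee_pos': [0.277, -0.587, 0.244], 'ee_rot': [[0.904, 0.427, -0.001], [0.427, -0.904, 0.002], [0.0, -0.002, -1.0]], 'wrist_force': [0.395, 0.702, 0.2], 'wrist_torque': [-0.057, 0.042, -0.045], 'finger_gap': 0.999}
scene 498.0244258344587 498.0244258344587 325.5490221516621 237.95413019030514 [[0.2579, 0.9662, 0.004], [0.7804, -0.2058, -0.5905], [-0.5697, 0.1554, -0.807]] [-0.2407, -0.4051, 1.478]
top 481.97356711730384 481.97356711730384 316.7372237033937 236.75508230902142 [[-0.0098, -0.9994, -0.0345], [-0.9815, 0.0162, -0.191], [0.1914, 0.032, -0.981]] [0.1048, 0.5989, 1.0921]
```

View pics/scene0.png

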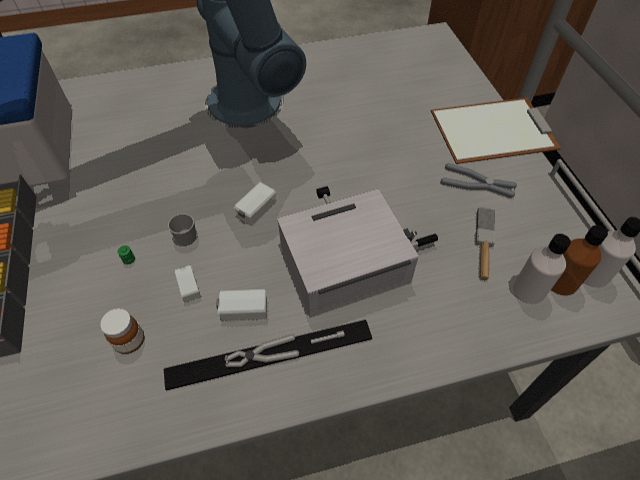

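View pics/top0.png

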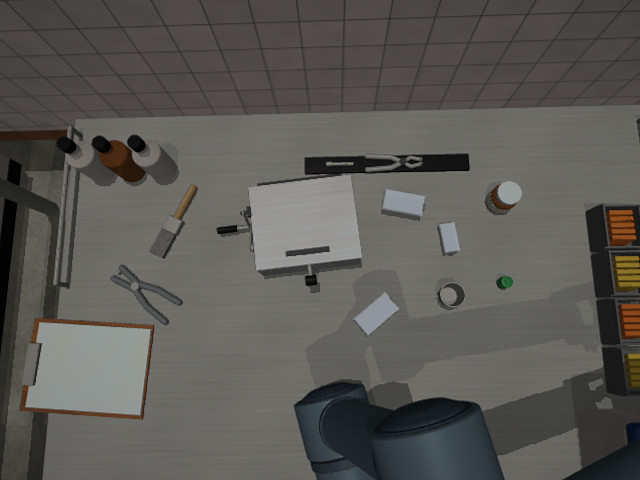

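Three boxes could be the pin box: top view (404,204), (449,238) and (377,314). The one at (449,238) looks smallest. I'll confirm that with an enlarged crop and measured sizes.

```bash
cat > h.py <<'E'
import numpy as np,cv2
def load(n): return dict(np.load(n))
def w(d,u,v,z=None):
    """world point of pixel: by depth or on plane z"""
    R,t=d["R"],d["t"]; r=np.array([(u-d["cx"])/d["fx"],(v-d["cy"])/d["fy"],1.])
    if z is None:
        p=d["depth"][int(round(v)),int(round(u))]*r
        return R.T@(p-t)
    c=-R.T@t; q=R.T@r
    return c+q*(z-c[2])/q[2]
def cloud(d):
    v,u=np.mgrid[:480,:640]; Z=d["depth"]
    P=np.stack([(u-d["cx"])/d["fx"]*Z,(v-d["cy"])/d["fy"]*Z,Z],-1)
    return (P-d["t"])@d["R"]
def proj(d,X):
    p=d["R"]@np.asarray(X)+d["t"]; return np.array([d["fx"]*p[0]/p[2]+d["cx"],d["fy"]*p[1]/p[2]+d["cy"]])
def crop(d,u0,v0,u1,v1,s,name):
    im=d["img"][v0:v1,u0:u1,::-1]; cv2.imwrite(name,cv2.resize(im,None,fx=s,fy=s,interpolation=cv2.INTER_CUBIC))
E
python3 - <<'E'
from h import *
d=load("top0.npz");C=cloud(d)
crop(d,340,170,500,350,3.3,"pics/c1.png")
crop(d,210,165,380,295,4.5,"pics/c2.png")
for n,(u,v) in dict(b1=(404,204),b2=(449,238),b3=(377,314)).items():
    sub=np.zeros((480,640),bool); sub[v-30:v+30,u-30:u+30]=1
    z0=C[v,u,2]
    m=sub&(abs(C[...,2]-z0)<0.006)
    k,l=cv2.connectedComponents(m.astype(np.uint8)); m=l==l[v,u]
    r=cv2.minAreaRect((C[m][:,:2]*1000).astype(np.float32)); print(n,z0,m.sum(),r)
# lid top
m=(C[...,2]>0.09)&(C[...,2]<0.115); sub=np.zeros_like(m); sub[165:285,230:375]=1; m&=sub
k,l=cv2.connectedComponents(m.astype(np.uint8)); m=l==l[220,300]
r=cv2.minAreaRect((C[m][:,:2]*1000).astype(np.float32)); print("lid",np.median(C[m][:,2]),m.sum(),r,cv2.boxPoints(r).round(0).tolist())
print("roller",w(d,311,280),"handle",w(d,222,231),w(d,236,229))
E
```

```text
b1 0.05038989144454642 700 ((687.1109008789062, -114.08969116210938), (95.1434097290039, 50.33543395996094), 77.94092559814453)
b2 0.0350020171966332 452 ((599.240234375, -222.8195037841797), (74.20689392089844, 38.491943359375), 8.68561840057373)
b3 0.04573942117831601 885 ((420.1219177246094, -41.13151550292969), (51.073692321777344, 101.92984771728516), 39.71415710449219)
lid 0.106595863631068 9369 ((607.2486572265625, 134.9866485595703), (254.83792114257812, 267.6501159667969), 6.1746392250061035) [[466.0, 254.0], [495.0, -12.0], [748.0, 16.0], [720.0, 282.0]]
roller [0.49158896 0.10900671 0.1115529 ] handle [0.62348244 0.33121488 0.03447074] [0.62891631 0.29753203 0.02987582]
```

View pics/c1.png

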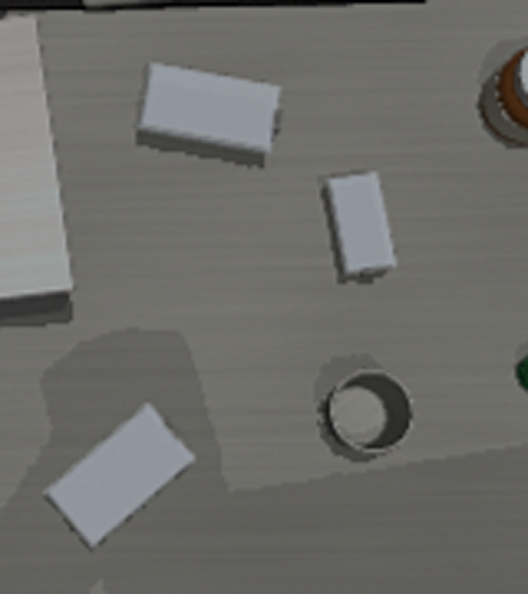

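View pics/c2.png

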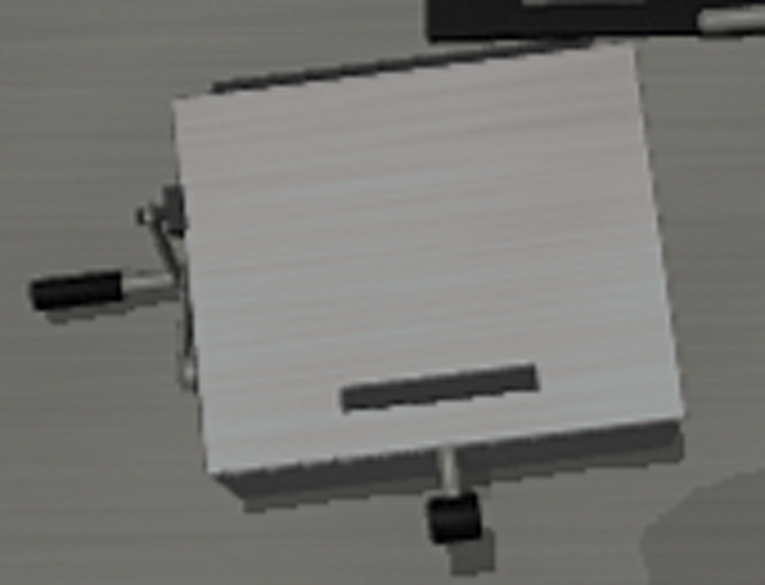

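The crop confirms (449,238): it measures about 72×38 mm with its top at 35 mm, matching the 70×36×34 box. The other two are 95–100×50 mm. Next I need the chest frame.

```bash
python3 - <<'E'
from h import *
d=load("top0.npz");e=load("scene0.npz")
P=np.array([w(d,210+a/4.5,165+b/4.5,0.106) for a,b in((173,100),(634,43),(683,415),(209,471))])
print(P.round(4).tolist()); 
print("sides",[np.linalg.norm(P[i]-P[i-1]).round(4) for i in range(4)])
ctr=P.mean(0)
ex=(P[0]+P[1]-P[2]-P[3]); yaw1=np.degrees(np.arctan2(ex[1],ex[0]))
ey=(P[0]+P[3]-P[1]-P[2]); yaw2=np.degrees(np.arctan2(-ey[0],ey[1]))
print(ctr,yaw1,yaw2)
# roller centre pixel
print("roller",w(d,210+455/4.5,165+517/4.5,.11))
for z in(.026,): print("handle ends",w(d,210+33/4.5,165+293/4.5,z),w(d,210+122/4.5,165+286/4.5,z))
crop(e,260,170,450,320,4,"pics/c3.png")
# depth-based robust fit of lid using ICP-free: edges from both cameras top-depth mask
for n,x,sub,seed in(("top",d,(165,285,230,375),(220,300)),("scene",e,(180,320,260,430),(230,350))):
    C=cloud(x); m=(abs(C[...,2]-.106)<.005); s=np.zeros_like(m); s[sub[0]:sub[1],sub[2]:sub[3]]=1; m&=s
    m=cv2.morphologyEx(m.astype(np.uint8),cv2.MORPH_OPEN,np.ones((7,7),np.uint8))
    r=cv2.minAreaRect((C[m>0][:,:2]*1000).astype(np.float32)); print(n,m.sum(),r,np.median(C[m>0][:,2]))
E
```

```text
[[0.7124, 0.2548, 0.106], [0.7384, 0.0138, 0.106], [0.5423, -0.0063, 0.106], [0.5173, 0.2331, 0.106]]
sides [np.float64(0.1963), np.float64(0.2424), np.float64(0.1972), np.float64(0.2407)]
[0.62761944 0.12384521 0.106     ] 6.083410834324585 6.054000919930178
roller [0.49199641 0.10882573 0.11      ]
handle ends [0.62772538 0.34495114 0.026     ] [0.63082995 0.29557436 0.026     ]
top 7389 ((631.2349853515625, 125.4106674194336), (207.16946411132812, 243.68714904785156), 5.9419732093811035) 0.10650973622045977
scene 8247 ((631.5797119140625, 125.96665954589844), (208.9048614501953, 246.07708740234375), 6.383970260620117) 0.107193277851134
```

View pics/c3.png

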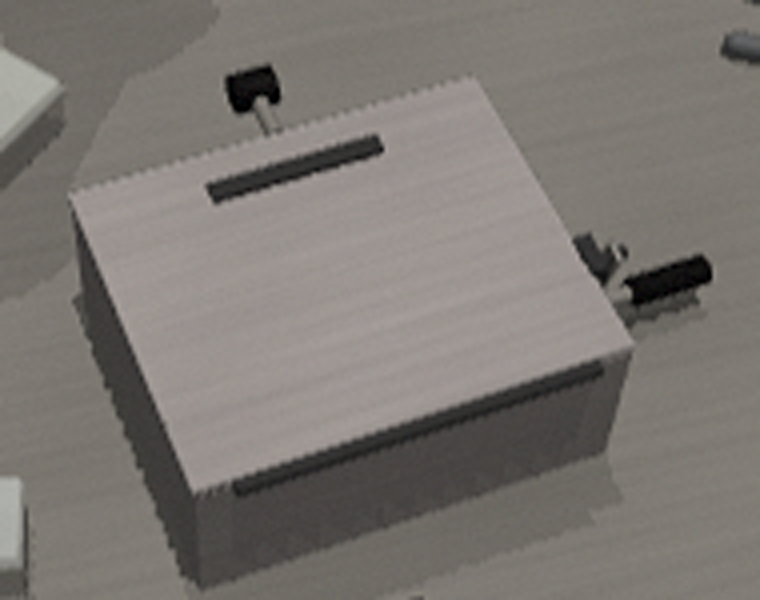

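```bash
cat >> h.py <<'E'
def tri(obs):
    """least-squares intersection of pixel rays [(d,u,v),...]"""
    A=np.zeros((3,3));b=np.zeros(3);L=[]
    for d,u,v in obs:
        R,t=d["R"],d["t"]; c=-R.T@t; q=R.T@np.array([(u-d["cx"])/d["fx"],(v-d["cy"])/d["fy"],1.]); q/=np.linalg.norm(q)
        M=np.eye(3)-np.outer(q,q);A+=M;b+=M@c;L.append((M,c))
    X=np.linalg.solve(A,b); return X,[np.linalg.norm(M@(X-c))*1000 for M,c in L]
from scipy.spatial.transform import Rotation as Rot
YAW=np.radians(6.1)
EX=np.array([np.cos(YAW),np.sin(YAW),0]);EY=np.array([-np.sin(YAW),np.cos(YAW),0]);EZ=np.array([0,0,1.])
C0=np.array([.6295,.1245,0])
def ch(x,y,z): return C0+x*EX+y*EY+z*EZ   # chest -> world (m)
def toch(p): p=np.asarray(p)-C0; return np.array([p@EX,p@EY,p[2]])
def Rdown(yaw=6.1,pitch=0):
    y=np.radians(yaw); a=np.radians(pitch); f=np.array([np.cos(y),np.sin(y),0])
    z=-EZ*np.cos(a)+f*np.sin(a); x=f*np.cos(a)+EZ*np.sin(a)
    return np.stack([x,np.cross(z,x),z],1)
def delta(s,pos,R):
    Rc=np.array(s["ee_rot"]); d=Rc.T@(np.asarray(pos)-s["ee_pos"])*100; r=Rot.from_matrix(Rc.T@R).as_rotvec(degrees=True)
    return d.round(2).tolist(),r.round(2).tolist()
def st(s): print("t",round(s["time_s"],2),"pos",np.round(s["ee_pos"],4).tolist(),"chest",toch(s["ee_pos"]).round(4).tolist(),"F",np.round(s["wrist_force"],1).tolist(),"gap",round(s["finger_gap"]*85.4,1))
E
python3 - <<'E'
from h import *
from station import sensors
d=load("top0.npz");e=load("scene0.npz")
T=lambda a,b:(d,210+a/4.5,165+b/4.5); S=lambda a,b:(e,260+a/4,170+b/4)
# corners order: rear-left(y+), rear-right, front-right, front-left
for n,a,b in(("RL",(173,100),(632,345)),("RR",(634,43),(200,492)),("FR",(683,415),(72,197)),("FL",(209,471),(478,77)),("roller",(455,517),(253,88)),("hout",(35,293),(708,268)),("hin",(122,286),(630,290))):
    X,r=tri([T(*a),S(*b)]); print(n,X.round(4),toch(X).round(4),np.round(r,1))
s=sensors.state(); print(delta(s,ch(-.136,0,.17),Rdown()))
E
```

```text
RL [0.7133 0.2555 0.1036] [0.0972 0.1213 0.1036] [0.3 0.3]
RR [0.7399 0.0166 0.103 ] [ 0.0984 -0.119   0.103 ] [3. 3.]
FR [ 0.5431 -0.005   0.1023] [-0.0997 -0.1196  0.1023] [1.5 1.5]
FL [0.5181 0.2355 0.1041] [-0.099   0.1222  0.1041] [2.1 2.1]
roller [0.4929 0.1104 0.1034] [-0.1373  0.0005  0.1034] [1.3 1.3]
hout [0.6282 0.3459 0.0267] [0.0223 0.2203 0.0267] [2.2 2.2]
hin [0.6312 0.2972 0.0265] [0.0201 0.1715 0.0265] [1.7 1.7]
([49.39, -53.8, 7.53], [-0.1, 0.0, 19.16])
```

Triangulated points match the given sizes: lid 241×198 mm, roller at chest (-137, 0, 103) mm and handle at z 26 mm. Now moving above the roller.

Request:
jog_arm --deltas '[{"dx": 4,"dy": -4.4,"dz": 1,"rz": 3,"fingers": 5},{"dx": 8,"dy": -8.8,"dz": 2,"rz": 5,"fingers": 5},{"dx": 12,"dy": -13.2,"dz": 3,"rz": 8,"fingers": 5},{"dx": 16,"dy": -17.6,"dz": 4,"rz": 11,"fingers": 5},{"dx": 20,"dy": -22,"dz": 5,"rz": 14,"fingers": 5},{"dx": 24,"dy": -26.4,"dz": 6,"rz": 17,"fingers": 5},{"dx": 28,"dy": -30.8,"dz": 7,"rz": 19.2,"fingers": 5},{"dx": 32,"dy": -35.2,"dz": 7.5,"rz": 19.2,"fingers": 5}]'

```text
invalid input
```

```bash
sed -i 's/C0=np.array.*/C0=np.array([.6288,.1250,0])/' h.py; python3 - <<'E'
from h import *
from station import sensors
s=sensors.state();st(s);print(delta(s,ch(-.136,0,.15),Rdown()))
E
```

```text
t 0.1 pos [0.2772, -0.5874, 0.2443] chest [-0.4253, -0.671, 0.2443] F [0.1, -0.2, 0.5] gap 85.6
([49.35, -53.88, 9.53], [-0.1, 0.0, 19.16])
```

Request:
jog_arm --deltas '[{"dx": 4,"dy": -4.4,"dz": 1,"rx": 0,"ry": 0,"rz": 3,"fingers": 5},{"dx": 8,"dy": -8.8,"dz": 2,"rx": 0,"ry": 0,"rz": 5,"fingers": 5},{"dx": 12,"dy": -13.2,"dz": 3,"rx": 0,"ry": 0,"rz": 8,"fingers": 5},{"dx": 16,"dy": -17.6,"dz": 4,"rx": 0,"ry": 0,"rz": 11,"fingers": 5},{"dx": 20,"dy": -22,"dz": 5,"rx": 0,"ry": 0,"rz": 14,"fingers": 5},{"dx": 24,"dy": -26.4,"dz": 6,"rx": 0,"ry": 0,"rz": 17,"fingers": 5},{"dx": 28,"dy": -30.8,"dz": 7,"rx": 0,"ry": 0,"rz": 19.2,"fingers": 5},{"dx": 32,"dy": -35.2,"dz": 7.5,"rx": 0,"ry": 0,"rz": 19.2,"fingers": 5}]'

```text
time_s: 1.1
ee_pos: [0.4162, -0.1303, 0.1693]
ee_rot: [[0.994, 0.105, -0.001], [0.105, -0.994, 0.002], [-0.001, -0.002, -1.0]]
wrist_force: [0.7, -1.9, 0.6]
finger_gap: 0.585
```

```bash
python3 - <<'E'
from h import *
from station import sensors
s=sensors.state();st(s);print(delta(s,ch(-.136,0,.15),Rdown()))
E
```

```text
t 1.1 pos [0.4162, -0.1303, 0.1693] chest [-0.2386, -0.2312, 0.1693] F [0.7, -1.9, 0.6] gap 49.9
([10.22, -23.14, 1.97], [-0.13, 0.05, -0.09])
```

Request:
jog_arm --deltas '[{"dx": 2.5,"dy": -5.5,"dz": 0.5,"rx": 0,"ry": 0,"rz": 0,"fingers": 5},{"dx": 5,"dy": -11,"dz": 1,"rx": 0,"ry": 0,"rz": 0,"fingers": 5},{"dx": 7,"dy": -16,"dz": 1.5,"rx": 0,"ry": 0,"rz": 0,"fingers": 5},{"dx": 9,"dy": -20,"dz": 2,"rx": 0,"ry": 0,"rz": 0,"fingers": 5},{"dx": 10.2,"dy": -23.1,"dz": 2,"rx": -0.1,"ry": 0,"rz": -0.1,"fingers": 5},{"dx": 10.2,"dy": -23.1,"dz": 2,"rx": -0.1,"ry": 0,"rz": -0.1,"fingers": 5},{"dx": 10.2,"dy": -23.1,"dz": 4,"rx": -0.1,"ry": 0,"rz": -0.1,"fingers": 5},{"dx": 10.2,"dy": -23.1,"dz": 7.2,"rx": -0.1,"ry": 0,"rz": -0.1,"fingers": 5}]'

```text
time_s: 2.1
ee_pos: [0.4941, 0.1096, 0.0981]
ee_rot: [[0.994, 0.106, 0.002], [0.106, -0.994, 0.0], [0.002, 0.0, -1.0]]
wrist_force: [0.8, -1.0, -0.8]
finger_gap: 0.587
```

```bash
python3 - <<'E'
from h import *
from station import sensors,eyes
s=sensors.state();st(s);print(delta(s,ch(-.136,0,.098),Rdown()))
for n in("scene","top"):
    d=eyes.get_image(n); np.savez(n+"1.npz",**d)
    u,v=proj(d,ch(-.136,0,.1)).astype(int); crop(d,u-60,v-50,u+60,v+50,3.3,f"pics/{n}1.png")
a=cv2.imread("pics/scene1.png");b=cv2.imread("pics/top1.png");cv2.imwrite("pics/m1.png",np.hstack([a,b]))
E
```

```text
t 2.1 pos [0.4941, 0.1096, 0.0981] chest [-0.1355, -0.001, 0.0981] F [0.8, -1.0, -0.8] gap 50.1
([-0.05, -0.1, 0.01], [0.0, -0.11, -0.01])
```

View pics/m1.png

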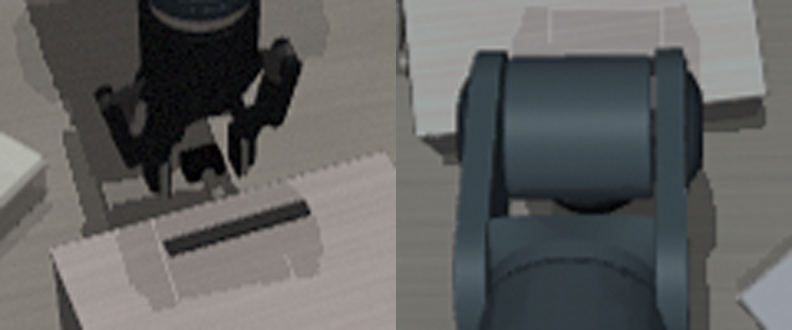

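The scene crop shows the roller, about (200,162), sitting between the open fingers. Closing on it.

Request:
jog_arm --deltas '[{"dx": 0,"dy": 0,"dz": 0,"rx": 0,"ry": 0,"rz": 0,"fingers": 3},{"dx": 0,"dy": 0,"dz": 0,"rx": 0,"ry": 0,"rz": 0,"fingers": 2},{"dx": 0,"dy": 0,"dz": 0,"rx": 0,"ry": 0,"rz": 0,"fingers": 2},{"dx": 0,"dy": 0,"dz": 0,"rx": 0,"ry": 0,"rz": 0,"fingers": 2},{"dx": 0,"dy": 0,"dz": 0,"rx": 0,"ry": 0,"rz": 0,"fingers": 2},{"dx": 0,"dy": 0,"dz": 0,"rx": 0,"ry": 0,"rz": 0,"fingers": 2},{"dx": 0,"dy": 0,"dz": 0,"rx": 0,"ry": 0,"rz": 0,"fingers": 2},{"dx": 0,"dy": 0,"dz": 0,"rx": 0,"ry": 0,"rz": 0,"fingers": 2}]'

```text
time_s: 3.2
ee_pos: [0.4901, 0.1111, 0.0953]
ee_rot: [[0.994, 0.105, -0.008], [0.105, -0.994, 0.004], [-0.008, -0.005, -1.0]]
wrist_force: [-1.7, 9.7, 0.8]
finger_gap: 0.292
```

```bash
cat >> h.py <<'E'
def arc(th,r=.236,o=.0127): # roller chest pos (x,z)
    return np.array([.1-r*np.cos(th+o),.1+r*np.sin(th+o)])
E
python3 - <<'E'
from h import *
from station import sensors
s=sensors.state();st(s)
a0=arc(0)
for th in np.arange(.05,1.45,.05):
    p=(arc(th)-a0)*100; print(round(th,2),"dx %.2f dz %.2f"%(p[0],-p[1]))
E
```

```text
t 3.2 pos [0.4901, 0.1111, 0.0953] chest [-0.1394, 0.0009, 0.0953] F [-1.7, 9.7, 0.8] gap 25.0
0.05 dx 0.04 dz -1.18
0.1 dx 0.15 dz -2.35
0.15 dx 0.31 dz -3.52
0.2 dx 0.53 dz -4.68
0.25 dx 0.81 dz -5.83
0.3 dx 1.14 dz -6.96
0.35 dx 1.53 dz -8.07
0.4 dx 1.98 dz -9.17
0.45 dx 2.48 dz -10.23
0.5 dx 3.03 dz -11.28
0.55 dx 3.64 dz -12.29
0.6 dx 4.29 dz -13.27
0.65 dx 4.99 dz -14.22
0.7 dx 5.74 dz -15.13
0.75 dx 6.54 dz -16.00
0.8 dx 7.37 dz -16.84
0.85 dx 8.25 dz -17.63
0.9 dx 9.16 dz -18.37
0.95 dx 10.12 dz -19.07
1.0 dx 11.10 dz -19.72
1.05 dx 12.12 dz -20.32
1.1 dx 13.16 dz -20.87
1.15 dx 14.23 dz -21.36
1.2 dx 15.33 dz -21.80
1.25 dx 16.44 dz -22.19
1.3 dx 17.57 dz -22.52
1.35 dx 18.72 dz -22.79
1.4 dx 19.88 dz -23.01
```

Request:
jog_arm --deltas '[{"dx": 0.02,"dy": 0,"dz": -0.7,"rx": 0,"ry": 0,"rz": 0,"fingers": 2},{"dx": 0.08,"dy": 0,"dz": -1.8,"rx": 0,"ry": 0,"rz": 0,"fingers": 2},{"dx": 0.2,"dy": 0,"dz": -3.0,"rx": 0,"ry": 0,"rz": 0,"fingers": 2},{"dx": 0.45,"dy": 0,"dz": -4.4,"rx": 0,"ry": 0,"rz": 0,"fingers": 2},{"dx": 0.8,"dy": 0,"dz": -5.8,"rx": 0,"ry": 0,"rz": 0,"fingers": 2},{"dx": 1.2,"dy": 0,"dz": -7.2,"rx": 0,"ry": 0,"rz": 0,"fingers": 2},{"dx": 1.7,"dy": 0,"dz": -8.5,"rx": 0,"ry": 0,"rz": 0,"fingers": 2},{"dx": 1.98,"dy": 0,"dz": -9.17,"rx": 0,"ry": 0,"rz": 0,"fingers": 2}]'

```text
time_s: 4.2
ee_pos: [0.5102, 0.1133, 0.188]
ee_rot: [[0.994, 0.105, -0.01], [0.105, -0.994, 0.005], [-0.009, -0.006, -1.0]]
wrist_force: [-2.2, 5.5, -3.0]
finger_gap: 0.297
```

```bash
python3 - <<'E'
from h import *
from station import sensors
s=sensors.state();st(s); print(np.round(s["ee_rot"],3).tolist())
E
```

```text
t 4.2 pos [0.5102, 0.1133, 0.188] chest [-0.1192, 0.001, 0.188] F [-2.2, 5.5, -3.0] gap 25.4
[[0.994, 0.105, -0.01], [0.105, -0.994, 0.005], [-0.009, -0.006, -1.0]]
```

Request:
jog_arm --deltas '[{"dx": 0.5,"dy": 0,"dz": -1.05,"rx": 0,"ry": 0,"rz": 0,"fingers": 2},{"dx": 1.04,"dy": 0,"dz": -2.1,"rx": 0,"ry": 0,"rz": 0,"fingers": 2},{"dx": 1.63,"dy": 0,"dz": -3.12,"rx": 0,"ry": 0,"rz": 0,"fingers": 2},{"dx": 2.27,"dy": 0,"dz": -4.1,"rx": 0,"ry": 0,"rz": 0,"fingers": 2},{"dx": 2.97,"dy": 0,"dz": -5.05,"rx": 0,"ry": 0,"rz": 0,"fingers": 2},{"dx": 3.7,"dy": 0,"dz": -5.96,"rx": 0,"ry": 0,"rz": 0,"fingers": 2},{"dx": 4.5,"dy": 0,"dz": -6.83,"rx": 0,"ry": 0,"rz": 0,"fingers": 2},{"dx": 5.3,"dy": 0,"dz": -7.67,"rx": 0,"ry": 0,"rz": 0,"fingers": 2}]'

```text
time_s: 5.2
ee_pos: [0.5636, 0.119, 0.264]
ee_rot: [[0.994, 0.105, -0.011], [0.105, -0.994, 0.006], [-0.011, -0.007, -1.0]]
wrist_force: [1.9, 5.9, -8.5]
finger_gap: 0.293
```

```bash
python3 - <<'E'
from h import *
from station import sensors
s=sensors.state();st(s); print(np.round(s["ee_rot"],3).tolist())
E
```

```text
t 5.2 pos [0.5636, 0.119, 0.264] chest [-0.0655, 0.001, 0.264] F [1.9, 5.9, -8.5] gap 25.0
[[0.994, 0.105, -0.011], [0.105, -0.994, 0.006], [-0.011, -0.007, -1.0]]
```

Request:
jog_arm --deltas '[{"dx": 0.76,"dy": 0,"dz": -0.65,"rx": 0,"ry": 0,"rz": 0,"fingers": 2},{"dx": 1.56,"dy": 0,"dz": -1.28,"rx": 0,"ry": 0,"rz": 0,"fingers": 2},{"dx": 2.4,"dy": 0,"dz": -1.88,"rx": 0,"ry": 0,"rz": 0,"fingers": 2},{"dx": 3.25,"dy": 0,"dz": -2.45,"rx": 0,"ry": 0,"rz": 0,"fingers": 2},{"dx": 4.12,"dy": 0,"dz": -2.98,"rx": 0,"ry": 0,"rz": 0,"fingers": 2},{"dx": 5.02,"dy": 0,"dz": -3.48,"rx": 0,"ry": 0,"rz": 0,"fingers": 2},{"dx": 5.94,"dy": 0,"dz": -3.95,"rx": 0,"ry": 0,"rz": 0,"fingers": 2},{"dx": 6.87,"dy": 0,"dz": -4.38,"rx": 0,"ry": 0,"rz": 0,"fingers": 2}]'

```text
time_s: 6.2
ee_pos: [0.6324, 0.1264, 0.3093]
ee_rot: [[0.994, 0.105, -0.012], [0.105, -0.994, 0.007], [-0.011, -0.008, -1.0]]
wrist_force: [-5.7, 4.9, 1.9]
finger_gap: 0.293
```

```bash
cat >> h.py <<'E'
def probe(s):
    # estimated lid angle from TCP displacement relative to gripped pose, and tangential/radial force on tool
    p=toch(s["ee_pos"])[[0,2]]-np.array([-.1394,.0953])+arc(0)-[.1,.1]
    th=np.arctan2(p[1],-p[0])-.0127; r=np.hypot(*p)
    F=np.array(s["wrist_force"]); f=np.array([F@EX,F[2]]); a=th+.0127
    print("th %.4f r %.4f Ftan %.1f Frad %.1f"%(th,r,f@[np.sin(a),np.cos(a)],f@[-np.cos(a),np.sin(a)]))
    return th
E
python3 - <<'E'
from h import *
from station import sensors,eyes
s=sensors.state();st(s); print(np.round(s["ee_rot"],3).tolist()); probe(s)
d=eyes.get_image("scene"); np.savez("scene2.npz",**d); cv2.imwrite("pics/s2.png",d["img"][:,:,::-1]); crop(d,260,90,450,320,2.6,"pics/s2c.png")
E
```

```text
t 6.2 pos [0.6324, 0.1264, 0.3093] chest [0.0037, 0.001, 0.3093] F [-5.7, 4.9, 1.9] gap 25.0
[[0.994, 0.105, -0.012], [0.105, -0.994, 0.007], [-0.011, -0.008, -1.0]]
th 1.1537 r 0.2360 Ftan -4.0 Frad 3.8
```

View pics/s2c.png

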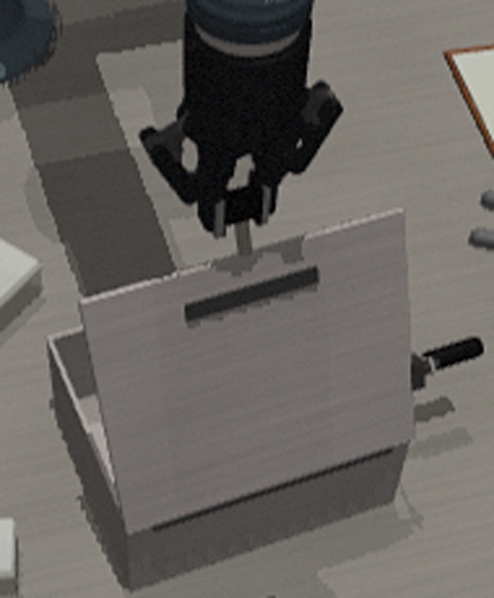

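Request:
jog_arm --deltas '[{"dx": 0.15,"dy": 0,"dz": -0.06,"rx": 0,"ry": 0,"rz": 0,"fingers": 2},{"dx": 0.3,"dy": 0,"dz": -0.12,"rx": 0,"ry": 0,"rz": 0,"fingers": 2},{"dx": 0.45,"dy": 0,"dz": -0.18,"rx": 0,"ry": 0,"rz": 0,"fingers": 2},{"dx": 0.6,"dy": 0,"dz": -0.24,"rx": 0,"ry": 0,"rz": 0,"fingers": 2},{"dx": 0.75,"dy": 0,"dz": -0.29,"rx": 0,"ry": 0,"rz": 0,"fingers": 2},{"dx": 0.9,"dy": 0,"dz": -0.34,"rx": 0,"ry": 0,"rz": 0,"fingers": 2},{"dx": 1.05,"dy": 0,"dz": -0.4,"rx": 0,"ry": 0,"rz": 0,"fingers": 2},{"dx": 1.15,"dy": 0,"dz": -0.43,"rx": 0,"ry": 0,"rz": 0,"fingers": 2}]'

```text
time_s: 7.25
ee_pos: [0.6452, 0.1278, 0.3144]
ee_rot: [[0.994, 0.105, -0.009], [0.105, -0.994, 0.007], [-0.008, -0.008, -1.0]]
wrist_force: [-3.1, 4.6, -2.6]
finger_gap: 0.297
```

```bash
python3 - <<'E'
from h import *
from station import sensors
s=sensors.state();st(s);th=probe(s)
for k in range(1,9): p=(arc(th+k*.002)-arc(th))*100;print(k,(p*[1,-1]).round(2))
E
```

```text
t 7.25 pos [0.6452, 0.1278, 0.3144] chest [0.0166, 0.001, 0.3144] F [-3.1, 4.6, -2.6] gap 25.4
th 1.2124 r 0.2361 Ftan -3.4 Frad -1.5
1 [ 0.04 -0.02]
2 [ 0.09 -0.03]
3 [ 0.13 -0.05]
4 [ 0.18 -0.06]
5 [ 0.22 -0.08]
6 [ 0.27 -0.09]
7 [ 0.31 -0.11]
8 [ 0.36 -0.13]
```

Request:
jog_arm --deltas '[{"dx": 0.05,"dy": 0,"dz": -0.02,"rx": 0,"ry": 0,"rz": 0,"fingers": 2},{"dx": 0.1,"dy": 0,"dz": -0.04,"rx": 0,"ry": 0,"rz": 0,"fingers": 2},{"dx": 0.15,"dy": 0,"dz": -0.05,"rx": 0,"ry": 0,"rz": 0,"fingers": 2},{"dx": 0.2,"dy": 0,"dz": -0.07,"rx": 0,"ry": 0,"rz": 0,"fingers": 2},{"dx": 0.25,"dy": 0,"dz": -0.09,"rx": 0,"ry": 0,"rz": 0,"fingers": 2},{"dx": 0.3,"dy": 0,"dz": -0.1,"rx": 0,"ry": 0,"rz": 0,"fingers": 2},{"dx": 0.33,"dy": 0,"dz": -0.11,"rx": 0,"ry": 0,"rz": 0,"fingers": 2},{"dx": 0.33,"dy": 0,"dz": -0.11,"rx": 0,"ry": 0,"rz": 0,"fingers": 2}]'

```text
time_s: 8.25
ee_pos: [0.6485, 0.1282, 0.3156]
ee_rot: [[0.994, 0.105, -0.009], [0.105, -0.994, 0.007], [-0.008, -0.008, -1.0]]
wrist_force: [-1.9, 5.2, -2.3]
finger_gap: 0.297
```

```bash
python3 - <<'E'
from h import *
from station import sensors
s=sensors.state();st(s);th=probe(s)
E
```

```text
t 8.25 pos [0.6485, 0.1282, 0.3156] chest [0.02, 0.001, 0.3156] F [-1.9, 5.2, -2.3] gap 25.4
th 1.2275 r 0.2360 Ftan -2.0 Frad -1.7
```

Request:
jog_arm --deltas '[{"dx": 0.05,"dy": 0,"dz": -0.02,"rx": 0,"ry": 0,"rz": 0,"fingers": 2},{"dx": 0.1,"dy": 0,"dz": -0.04,"rx": 0,"ry": 0,"rz": 0,"fingers": 2},{"dx": 0.15,"dy": 0,"dz": -0.05,"rx": 0,"ry": 0,"rz": 0,"fingers": 2},{"dx": 0.2,"dy": 0,"dz": -0.07,"rx": 0,"ry": 0,"rz": 0,"fingers": 2},{"dx": 0.25,"dy": 0,"dz": -0.08,"rx": 0,"ry": 0,"rz": 0,"fingers": 2},{"dx": 0.3,"dy": 0,"dz": -0.1,"rx": 0,"ry": 0,"rz": 0,"fingers": 2},{"dx": 0.33,"dy": 0,"dz": -0.11,"rx": 0,"ry": 0,"rz": 0,"fingers": 2},{"dx": 0.33,"dy": 0,"dz": -0.11,"rx": 0,"ry": 0,"rz": 0,"fingers": 2}]'

```text
time_s: 9.25
ee_pos: [0.6519, 0.1286, 0.3167]
ee_rot: [[0.994, 0.105, -0.009], [0.105, -0.994, 0.007], [-0.008, -0.008, -1.0]]
wrist_force: [-2.1, 4.1, -2.2]
finger_gap: 0.292
```

```bash
python3 - <<'E'
from h import *
from station import sensors
s=sensors.state();st(s);th=probe(s)
E
```

```text
t 9.25 pos [0.6519, 0.1286, 0.3167] chest [0.0234, 0.0011, 0.3167] F [-2.1, 4.1, -2.2] gap 24.9
th 1.2427 r 0.2361 Ftan -2.3 Frad -1.5
```

Request:
jog_arm --deltas '[{"dx": 0.05,"dy": 0,"dz": -0.02,"rx": 0,"ry": 0,"rz": 0,"fingers": 2},{"dx": 0.1,"dy": 0,"dz": -0.03,"rx": 0,"ry": 0,"rz": 0,"fingers": 2},{"dx": 0.15,"dy": 0,"dz": -0.05,"rx": 0,"ry": 0,"rz": 0,"fingers": 2},{"dx": 0.2,"dy": 0,"dz": -0.06,"rx": 0,"ry": 0,"rz": 0,"fingers": 2},{"dx": 0.25,"dy": 0,"dz": -0.08,"rx": 0,"ry": 0,"rz": 0,"fingers": 2},{"dx": 0.3,"dy": 0,"dz": -0.09,"rx": 0,"ry": 0,"rz": 0,"fingers": 2},{"dx": 0.33,"dy": 0,"dz": -0.1,"rx": 0,"ry": 0,"rz": 0,"fingers": 2},{"dx": 0.33,"dy": 0,"dz": -0.1,"rx": 0,"ry": 0,"rz": 0,"fingers": 2}]'

```text
time_s: 10.25
ee_pos: [0.6553, 0.1289, 0.3177]
ee_rot: [[0.994, 0.105, -0.008], [0.105, -0.994, 0.007], [-0.008, -0.008, -1.0]]
wrist_force: [-1.4, 2.5, -1.6]
finger_gap: 0.294
```

```bash
python3 - <<'E'
from h import *
from station import sensors
s=sensors.state();st(s);th=probe(s)
E
```

```text
t 10.25 pos [0.6553, 0.1289, 0.3177] chest [0.0268, 0.0011, 0.3177] F [-1.4, 2.5, -1.6] gap 25.1
th 1.2578 r 0.2360 Ftan -1.5 Frad -1.2
```

Request:
jog_arm --deltas '[{"dx": 0.05,"dy": 0,"dz": -0.02,"rx": 0,"ry": 0,"rz": 0,"fingers": 2},{"dx": 0.1,"dy": 0,"dz": -0.03,"rx": 0,"ry": 0,"rz": 0,"fingers": 2},{"dx": 0.15,"dy": 0,"dz": -0.04,"rx": 0,"ry": 0,"rz": 0,"fingers": 2},{"dx": 0.2,"dy": 0,"dz": -0.06,"rx": 0,"ry": 0,"rz": 0,"fingers": 2},{"dx": 0.25,"dy": 0,"dz": -0.07,"rx": 0,"ry": 0,"rz": 0,"fingers": 2},{"dx": 0.3,"dy": 0,"dz": -0.09,"rx": 0,"ry": 0,"rz": 0,"fingers": 2},{"dx": 0.33,"dy": 0,"dz": -0.1,"rx": 0,"ry": 0,"rz": 0,"fingers": 2},{"dx": 0.33,"dy": 0,"dz": -0.1,"rx": 0,"ry": 0,"rz": 0,"fingers": 2}]'

```text
time_s: 11.25
ee_pos: [0.6587, 0.1292, 0.3188]
ee_rot: [[0.994, 0.105, -0.008], [0.105, -0.994, 0.008], [-0.007, -0.008, -1.0]]
wrist_force: [-1.7, 4.1, -2.3]
finger_gap: 0.291
```

```bash
python3 - <<'E'
from h import *
from station import sensors
s=sensors.state();st(s);th=probe(s)
E
```

```text
t 11.25 pos [0.6587, 0.1292, 0.3188] chest [0.0302, 0.001, 0.3188] F [-1.7, 4.1, -2.3] gap 24.9
th 1.2728 r 0.2360 Ftan -1.9 Frad -1.8
```

Request:
jog_arm --deltas '[{"dx": 0.05,"dy": 0,"dz": -0.02,"rx": 0,"ry": 0,"rz": 0,"fingers": 2},{"dx": 0.1,"dy": 0,"dz": -0.03,"rx": 0,"ry": 0,"rz": 0,"fingers": 2},{"dx": 0.15,"dy": 0,"dz": -0.04,"rx": 0,"ry": 0,"rz": 0,"fingers": 2},{"dx": 0.2,"dy": 0,"dz": -0.05,"rx": 0,"ry": 0,"rz": 0,"fingers": 2},{"dx": 0.25,"dy": 0,"dz": -0.07,"rx": 0,"ry": 0,"rz": 0,"fingers": 2},{"dx": 0.3,"dy": 0,"dz": -0.08,"rx": 0,"ry": 0,"rz": 0,"fingers": 2},{"dx": 0.33,"dy": 0,"dz": -0.09,"rx": 0,"ry": 0,"rz": 0,"fingers": 2},{"dx": 0.33,"dy": 0,"dz": -0.09,"rx": 0,"ry": 0,"rz": 0,"fingers": 2}]'

```text
time_s: 12.25
ee_pos: [0.6621, 0.1296, 0.3198]
ee_rot: [[0.994, 0.105, -0.008], [0.105, -0.994, 0.008], [-0.007, -0.008, -1.0]]
wrist_force: [-2.0, 4.4, -1.7]
finger_gap: 0.294
```

```bash
python3 - <<'E'
from h import *
from station import sensors
s=sensors.state();st(s);th=probe(s)
E
```

```text
t 12.25 pos [0.6621, 0.1296, 0.3198] chest [0.0336, 0.001, 0.3198] F [-2.0, 4.4, -1.7] gap 25.1
th 1.2879 r 0.2360 Ftan -1.9 Frad -1.2
```

Request:
jog_arm --deltas '[{"dx": 0.05,"dy": 0,"dz": -0.02,"rx": 0,"ry": 0,"rz": 0,"fingers": 2},{"dx": 0.1,"dy": 0,"dz": -0.03,"rx": 0,"ry": 0,"rz": 0,"fingers": 2},{"dx": 0.15,"dy": 0,"dz": -0.04,"rx": 0,"ry": 0,"rz": 0,"fingers": 2},{"dx": 0.2,"dy": 0,"dz": -0.05,"rx": 0,"ry": 0,"rz": 0,"fingers": 2},{"dx": 0.25,"dy": 0,"dz": -0.07,"rx": 0,"ry": 0,"rz": 0,"fingers": 2},{"dx": 0.3,"dy": 0,"dz": -0.08,"rx": 0,"ry": 0,"rz": 0,"fingers": 2},{"dx": 0.33,"dy": 0,"dz": -0.09,"rx": 0,"ry": 0,"rz": 0,"fingers": 2},{"dx": 0.33,"dy": 0,"dz": -0.09,"rx": 0,"ry": 0,"rz": 0,"fingers": 2}]'

```text
time_s: 13.25
ee_pos: [0.6653, 0.1299, 0.3206]
ee_rot: [[0.994, 0.105, -0.008], [0.105, -0.994, 0.008], [-0.008, -0.008, -1.0]]
wrist_force: [-1.5, 3.9, -1.6]
finger_gap: 0.298
```

```bash
python3 - <<'E'
from h import *
from station import sensors
s=sensors.state();st(s);th=probe(s)
E
```

```text
t 13.25 pos [0.6653, 0.1299, 0.3206] chest [0.0368, 0.001, 0.3206] F [-1.5, 3.9, -1.6] gap 25.4
th 1.3019 r 0.2360 Ftan -1.5 Frad -1.2
```

Request:
jog_arm --deltas '[{"dx": 0.05,"dy": 0,"dz": -0.02,"rx": 0,"ry": 0,"rz": 0,"fingers": 2},{"dx": 0.1,"dy": 0,"dz": -0.03,"rx": 0,"ry": 0,"rz": 0,"fingers": 2},{"dx": 0.15,"dy": 0,"dz": -0.04,"rx": 0,"ry": 0,"rz": 0,"fingers": 2},{"dx": 0.2,"dy": 0,"dz": -0.05,"rx": 0,"ry": 0,"rz": 0,"fingers": 2},{"dx": 0.25,"dy": 0,"dz": -0.06,"rx": 0,"ry": 0,"rz": 0,"fingers": 2},{"dx": 0.3,"dy": 0,"dz": -0.08,"rx": 0,"ry": 0,"rz": 0,"fingers": 2},{"dx": 0.33,"dy": 0,"dz": -0.09,"rx": 0,"ry": 0,"rz": 0,"fingers": 2},{"dx": 0.33,"dy": 0,"dz": -0.09,"rx": 0,"ry": 0,"rz": 0,"fingers": 2}]'

```text
time_s: 14.25
ee_pos: [0.6671, 0.1302, 0.3211]
ee_rot: [[0.994, 0.106, -0.013], [0.106, -0.994, 0.007], [-0.012, -0.008, -1.0]]
wrist_force: [-9.2, 2.9, -0.8]
finger_gap: 0.295
```

```bash
python3 - <<'E'
from h import *
from station import sensors
s=sensors.state();st(s);th=probe(s)
E
```

```text
t 14.25 pos [0.6671, 0.1302, 0.3211] chest [0.0386, 0.0011, 0.3211] F [-9.2, 2.9, -0.8] gap 25.2
th 1.3101 r 0.2360 Ftan -8.8 Frad 1.4
```

Taut: force jumped from about 1.7 to 8.8 N, the motion stalled, and the lid is at about 1.31 rad. Letting go while holding this position.

Request:
jog_arm --deltas '[{"dx": 0.12,"dy": 0,"dz": -0.03,"rx": 0,"ry": 0,"rz": 0,"fingers": 2},{"dx": 0.12,"dy": 0,"dz": -0.03,"rx": 0,"ry": 0,"rz": 0,"fingers": 5},{"dx": 0.12,"dy": 0,"dz": -0.03,"rx": 0,"ry": 0,"rz": 0,"fingers": 5.5},{"dx": 0.12,"dy": 0,"dz": -0.03,"rx": 0,"ry": 0,"rz": 0,"fingers": 5.5},{"dx": 0.12,"dy": 0,"dz": -0.03,"rx": 0,"ry": 0,"rz": 0,"fingers": 5.5},{"dx": 0.12,"dy": 0,"dz": -0.03,"rx": 0,"ry": 0,"rz": 0,"fingers": 5.5},{"dx": 0.0,"dy": 0,"dz": -0.2,"rx": 0,"ry": 0,"rz": 0,"fingers": 5.5},{"dx": -0.3,"dy": 0,"dz": -0.6,"rx": 0,"ry": 0,"rz": 0,"fingers": 5.5}]'

```text
time_s: 15.25
ee_pos: [0.664, 0.1298, 0.3271]
ee_rot: [[0.994, 0.106, -0.014], [0.106, -0.994, 0.007], [-0.013, -0.008, -1.0]]
wrist_force: [-0.4, -0.1, 0.2]
finger_gap: 0.644
```

```bash
python3 - <<'E'
from h import *
from station import sensors,eyes
s=sensors.state();st(s)
d=eyes.get_image("scene"); np.savez("scene3.npz",**d); crop(d,260,90,450,320,2.6,"pics/s3c.png")
E
```

```text
t 15.25 pos [0.664, 0.1298, 0.3271] chest [0.0355, 0.001, 0.3271] F [-0.4, -0.1, 0.2] gap 55.0
```

View pics/s3c.png

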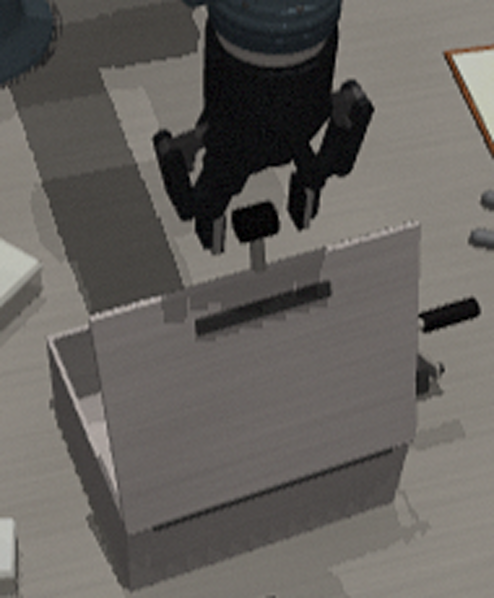

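Request:
jog_arm --deltas '[{"dx": 0,"dy": 0,"dz": -2,"rx": 0,"ry": 0,"rz": 0,"fingers": 5.5},{"dx": 0,"dy": 0,"dz": -4.5,"rx": 0,"ry": 0,"rz": 0,"fingers": 5.5},{"dx": -1,"dy": 0,"dz": -6,"rx": 0,"ry": 0,"rz": 0,"fingers": 5.5},{"dx": -3,"dy": 2,"dz": -6,"rx": 0,"ry": 0,"rz": 0,"fingers": 5.5},{"dx": -6,"dy": 7,"dz": -6,"rx": 0,"ry": 0,"rz": 0,"fingers": 5.5},{"dx": -8,"dy": 12.5,"dz": -6,"rx": 0,"ry": 0,"rz": 0,"fingers": 5.5},{"dx": -9,"dy": 18.5,"dz": -6,"rx": 0,"ry": 0,"rz": 0,"fingers": 5.5},{"dx": -9.5,"dy": 24.5,"dz": -4,"rx": 0,"ry": 0,"rz": 0,"fingers": 5.5}]'

```text
time_s: 16.3
ee_pos: [0.5957, -0.125, 0.3706]
ee_rot: [[0.994, 0.106, -0.007], [0.106, -0.994, 0.005], [-0.007, -0.006, -1.0]]
wrist_force: [0.8, 0.1, 0.1]
finger_gap: 0.649
```

```bash
python3 - <<'E'
from h import *
from station import sensors,eyes
s=sensors.state();st(s)
d=eyes.get_image("scene"); np.savez("scene4.npz",**d); crop(d,260,90,450,320,2.6,"pics/s4c.png")
d=eyes.get_image("top"); np.savez("top4.npz",**d); cv2.imwrite("pics/t4.png",d["img"][:,:,::-1])
crop(d,210,130,380,290,4,"pics/t4c.png")
E
```

```text
t 16.3 pos [0.5957, -0.125, 0.3706] chest [-0.0595, -0.2451, 0.3706] F [0.8, 0.1, 0.1] gap 55.4
```

View pics/s4c.png

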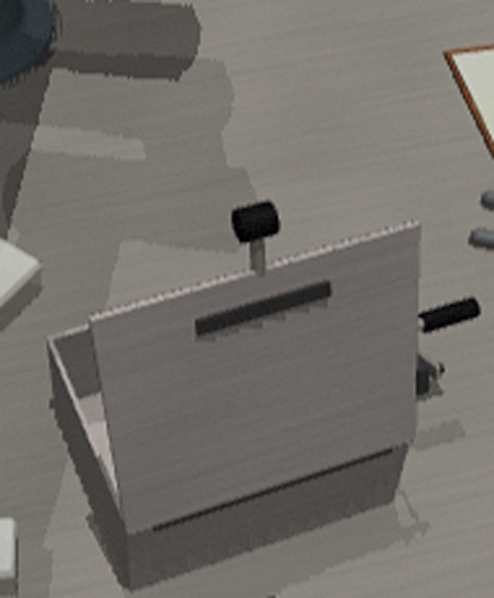

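View pics/t4c.png

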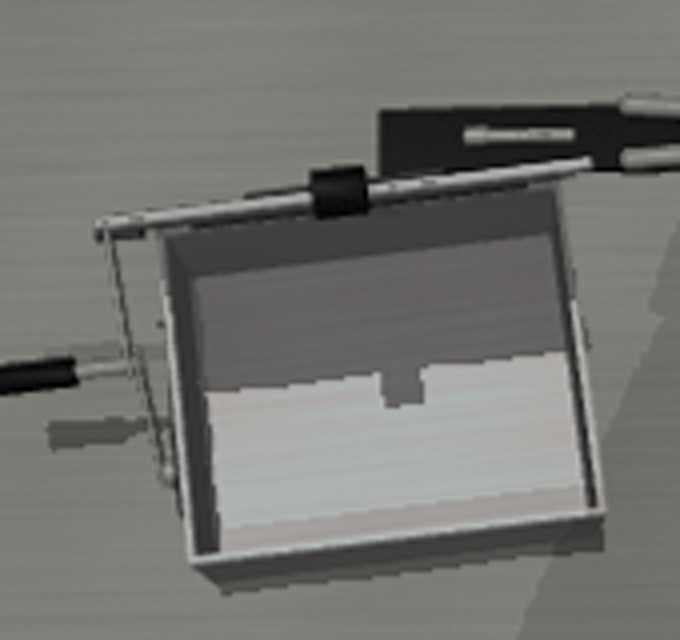

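View pics/t4.png

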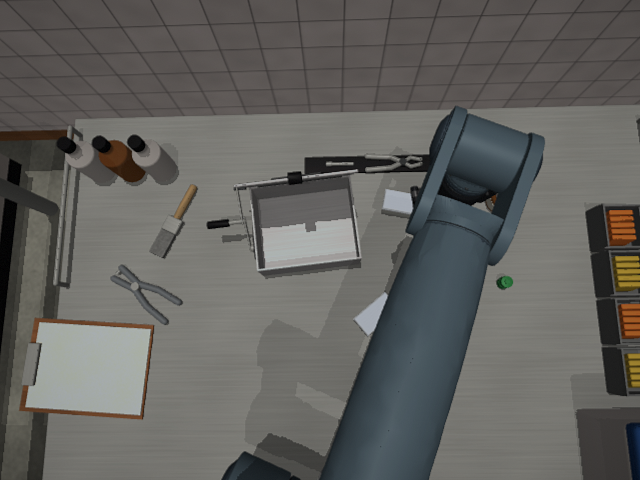

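```bash
python3 - <<'E'
from h import *
from station import sensors
d=load("top4.npz");e=load("scene4.npz")
for n,a,b in(("in",(228.7,222.7),(422.9,214.8)),("out",(207.2,225),(443.8,208)),("roller",(210+340/4,130+190/4),(260+256/2.6,90+220/2.6))):
    X,r=tri([(d,*a),(e,*b)]);print(n,toch(X).round(4),np.round(r,1))
x=toch(tri([(d,210+340/4,130+190/4),(e,260+256/2.6,90+220/2.6)])[0]); print("th",np.arctan2(x[2]-.1,.1-x[0])-.0127)
# box: top-face corners from initial top crop c1 (3.3, 340,170)
t=load("top0.npz")
P=np.array([w(t,340+a/3.3,170+b/3.3,.034) for a,b in((331,181),(378,174),(393,264),(347,272))]);print(P.round(4).tolist(),P.mean(0))
print([np.linalg.norm(P[i]-P[i-1]).round(4) for i in range(4)])
v=P[0]+P[1]-P[2]-P[3];print("yaw",np.degrees(np.arctan2(v[1],v[0])))
E
```

```text
in [0.0144 0.1718 0.1202] [1.2 1.2]
out [0.0149 0.2215 0.1221] [1.7 1.7]
roller [3.310e-02 2.000e-04 3.279e-01] [1. 1.]
th 1.272557444838167
[[0.6298, -0.2034, 0.034], [0.6345, -0.2381, 0.034], [0.5671, -0.2446, 0.034], [0.5617, -0.211, 0.034]] [ 0.59827758 -0.22428258  0.034     ]
[np.float64(0.0685), np.float64(0.035), np.float64(0.0677), np.float64(0.034)]
yaw 5.9573613981900735
```

The lid holds at about 1.27 rad. The handle triangulates to chest x +14.5 mm, z 121–122 mm. That fits a stay pivoting from a foot at (-40, 70) mm, so it is locked, though the x differs from the note's "in front". Now the pin box.

```bash
python3 - <<'E'
from h import *
from station import sensors
s=sensors.state();st(s)
print(delta(s,[.599,-.2237,.1],Rdown(7)),delta(s,[.599,-.2237,.018],Rdown(7)))
E
```

```text
t 16.4 pos [0.5942, -0.1278, 0.3654] chest [-0.0612, -0.2477, 0.3654] F [-0.2, -0.2, -1.3] gap 55.1
([-0.07, 9.81, 26.46], [-0.5, 0.88, -1.31]) ([0.06, 9.88, 34.66], [-0.5, 0.88, -1.31])
```

Request:
jog_arm --deltas '[{"dx": 0,"dy": 3.5,"dz": 4,"rx": -0.2,"ry": 0.3,"rz": -0.5,"fingers": 5.5},{"dx": 0,"dy": 7,"dz": 9,"rx": -0.4,"ry": 0.6,"rz": -1,"fingers": 5.5},{"dx": 0,"dy": 9.8,"dz": 14,"rx": -0.5,"ry": 0.9,"rz": -1.3,"fingers": 5.5},{"dx": 0,"dy": 9.8,"dz": 19,"rx": -0.5,"ry": 0.9,"rz": -1.3,"fingers": 5.5},{"dx": 0,"dy": 9.8,"dz": 23,"rx": -0.5,"ry": 0.9,"rz": -1.3,"fingers": 5.5},{"dx": 0,"dy": 9.8,"dz": 26,"rx": -0.5,"ry": 0.9,"rz": -1.3,"fingers": 5.5},{"dx": 0,"dy": 9.8,"dz": 27,"rx": -0.5,"ry": 0.9,"rz": -1.3,"fingers": 5.5},{"dx": 0,"dy": 9.8,"dz": 27,"rx": -0.5,"ry": 0.9,"rz": -1.3,"fingers": 5.5}]'

```text
time_s: 17.4
ee_pos: [0.5998, -0.2232, 0.0952]
ee_rot: [[0.993, 0.122, 0.001], [0.122, -0.993, 0.0], [0.001, 0.0, -1.0]]
wrist_force: [0.5, 0.0, 0.5]
finger_gap: 0.643
```

```bash
python3 - <<'E'
from h import *
from station import sensors
s=sensors.state();st(s)
print(delta(s,[.599,-.2237,.018],Rdown(7)))
E
```

```text
t 17.4 pos [0.5998, -0.2232, 0.0952] chest [-0.0659, -0.3431, 0.0952] F [0.5, 0.0, 0.5] gap 54.9
([-0.09, 0.04, 7.72], [0.0, -0.03, 0.02])
```

Request:
jog_arm --deltas '[{"dx": -0.1,"dy": 0,"dz": 2.5,"rx": 0,"ry": 0,"rz": 0,"fingers": 5.5},{"dx": -0.1,"dy": 0,"dz": 5,"rx": 0,"ry": 0,"rz": 0,"fingers": 5.5},{"dx": -0.1,"dy": 0,"dz": 6.8,"rx": 0,"ry": 0,"rz": 0,"fingers": 5.5},{"dx": -0.1,"dy": 0,"dz": 7.7,"rx": 0,"ry": 0,"rz": 0,"fingers": 5.5},{"dx": -0.1,"dy": 0,"dz": 7.7,"rx": 0,"ry": 0,"rz": 0,"fingers": 4.2},{"dx": -0.1,"dy": 0,"dz": 7.7,"rx": 0,"ry": 0,"rz": 0,"fingers": 3},{"dx": -0.1,"dy": 0,"dz": 7.7,"rx": 0,"ry": 0,"rz": 0,"fingers": 3},{"dx": -0.1,"dy": 0,"dz": 7.7,"rx": 0,"ry": 0,"rz": 0,"fingers": 3}]'

```text
time_s: 18.4
ee_pos: [0.5995, -0.2237, 0.0191]
ee_rot: [[0.993, 0.122, 0.002], [0.122, -0.993, -0.001], [0.002, 0.001, -1.0]]
wrist_force: [-0.2, -0.2, 3.0]
finger_gap: 0.415
```

```bash
python3 - <<'E'
from h import *
from station import sensors,eyes
s=sensors.state();st(s)
print(delta(s,ch(-.042,0,.20),Rdown()))
d=eyes.get_image("scene"); crop(d,130,180,280,340,3.5,"pics/s5c.png")
E
```

```text
t 18.4 pos [0.5995, -0.2237, 0.0191] chest [-0.0662, -0.3436, 0.0191] F [-0.2, -0.2, 3.0] gap 35.4
([3.0, -34.3, -18.12], [0.06, -0.11, 0.91])
```

View pics/s5c.png

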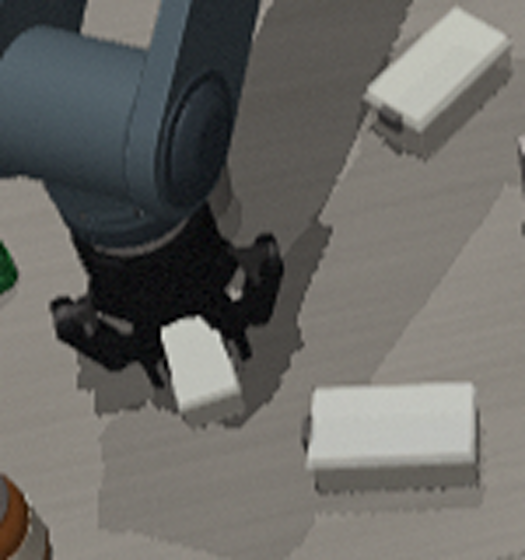

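Box held (gap 35.4 mm), with the fingers around its middle at about (195,360) in the crop. Lifting and carrying it to the chest.

Request:
jog_arm --deltas '[{"dx": 0,"dy": 0,"dz": -3,"rx": 0,"ry": 0,"rz": 0,"fingers": 3},{"dx": 0,"dy": 0,"dz": -8,"rx": 0,"ry": 0,"rz": 0,"fingers": 3},{"dx": 0,"dy": -2,"dz": -13,"rx": 0,"ry": 0,"rz": 0,"fingers": 3},{"dx": 1,"dy": -6,"dz": -16.5,"rx": 0,"ry": 0,"rz": 0.5,"fingers": 3},{"dx": 1.5,"dy": -11.5,"dz": -18,"rx": 0,"ry": 0,"rz": 0.9,"fingers": 3},{"dx": 2,"dy": -17.5,"dz": -18,"rx": 0,"ry": 0,"rz": 0.9,"fingers": 3},{"dx": 2.5,"dy": -23.5,"dz": -18,"rx": 0,"ry": 0,"rz": 0.9,"fingers": 3},{"dx": 3,"dy": -29,"dz": -18,"rx": 0,"ry": 0,"rz": 0.9,"fingers": 3}]'

```text
time_s: 19.45
ee_pos: [0.5927, 0.07, 0.1987]
ee_rot: [[0.994, 0.107, 0.002], [0.107, -0.994, -0.001], [0.001, 0.001, -1.0]]
wrist_force: [0.9, -0.0, -0.7]
finger_gap: 0.408
```

```bash
python3 - <<'E'
from h import *
from station import sensors,eyes
s=sensors.state();st(s)
print(delta(s,ch(-.043,0,.15),Rdown()))
E
```

```text
t 19.45 pos [0.5927, 0.07, 0.1987] chest [-0.0417, -0.0508, 0.1987] F [0.9, -0.0, -0.7] gap 34.9
([-0.13, -5.09, 4.86], [0.05, -0.08, 0.03])
```

Request:
jog_arm --deltas '[{"dx": -0.1,"dy": -3,"dz": 0,"rx": 0,"ry": 0,"rz": 0,"fingers": 3},{"dx": -0.1,"dy": -5.1,"dz": 0,"rx": 0,"ry": 0,"rz": 0,"fingers": 3},{"dx": -0.1,"dy": -5.1,"dz": 1,"rx": 0,"ry": 0,"rz": 0,"fingers": 3},{"dx": -0.1,"dy": -5.1,"dz": 3,"rx": 0,"ry": 0,"rz": 0,"fingers": 3},{"dx": -0.1,"dy": -5.1,"dz": 6,"rx": 0,"ry": 0,"rz": 0,"fingers": 3},{"dx": -0.1,"dy": -5.1,"dz": 9,"rx": 0,"ry": 0,"rz": 0,"fingers": 3},{"dx": -0.1,"dy": -5.1,"dz": 12,"rx": 0,"ry": 0,"rz": 0,"fingers": 3},{"dx": -0.1,"dy": -5.1,"dz": 14,"rx": 0,"ry": 0,"rz": 0,"fingers": 3}]'

```text
time_s: 20.45
ee_pos: [0.5851, 0.1192, 0.0554]
ee_rot: [[0.994, 0.105, -0.002], [0.105, -0.994, -0.001], [-0.002, 0.001, -1.0]]
wrist_force: [-0.2, -0.2, -1.1]
finger_gap: 0.411
```

```bash
python3 - <<'E'
from h import *
from station import sensors,eyes
s=sensors.state();st(s)
print(delta(s,ch(-.043,0,.0235),Rdown()))
d=eyes.get_image("scene"); crop(d,260,90,450,320,2.6,"pics/s6c.png")
E
```

```text
t 20.45 pos [0.5851, 0.1192, 0.0554] chest [-0.044, -0.0011, 0.0554] F [-0.2, -0.2, -1.1] gap 35.1
([0.11, -0.11, 3.19], [0.04, 0.14, -0.08])
```

View pics/s6c.png

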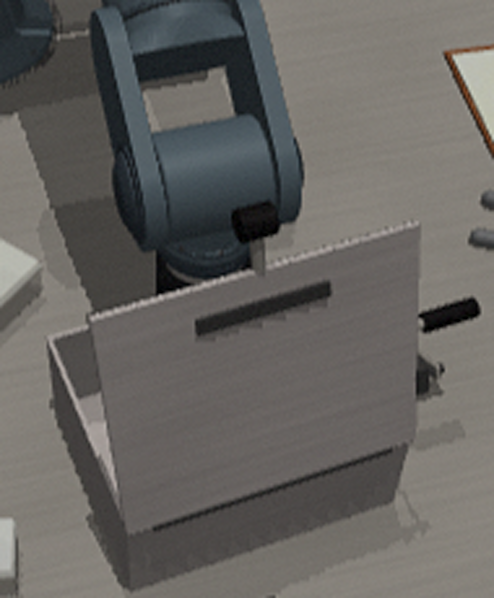

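```bash
python3 - <<'E'
from h import *
from station import eyes
d=eyes.get_image("scene"); C=cloud(d)-C0
X=C@EX;Y=C@EY;Z=C[...,2]
m=(Z>.13)&(abs(Y)<.06)&(X<.015)&(X>-.2)&(d["depth"]>0)
for z in np.arange(.14,.45,.02):
    k=m&(abs(Z-z)<.01)
    if k.sum(): print(round(z,2),k.sum(),"max x",X[k].max().round(3))
E
```

```text
0.18 4 max x -0.044
0.2 44 max x -0.027
0.22 114 max x -0.009
0.24 241 max x -0.007
0.26 197 max x -0.007
0.28 163 max x 0.002
0.3 496 max x 0.004
0.32 1304 max x -0.0
0.34 1305 max x -0.013
0.36 636 max x -0.047
0.38 1246 max x -0.077
0.4 826 max x -0.106
0.42 828 max x -0.128
0.44 787 max x -0.147
```

Request:
jog_arm --deltas '[{"dx": 0,"dy": 0,"dz": 1,"rx": 0,"ry": 0,"rz": 0,"fingers": 3},{"dx": 0,"dy": 0,"dz": 2,"rx": 0,"ry": 0,"rz": 0,"fingers": 3},{"dx": 0,"dy": 0,"dz": 2.7,"rx": 0,"ry": 0,"rz": 0,"fingers": 3},{"dx": 0,"dy": 0,"dz": 3.1,"rx": 0,"ry": 0,"rz": 0,"fingers": 3},{"dx": 0,"dy": 0,"dz": 3.2,"rx": 0,"ry": 0,"rz": 0,"fingers": 3},{"dx": 0,"dy": 0,"dz": 3.2,"rx": 0,"ry": 0,"rz": 0,"fingers": 4},{"dx": 0,"dy": 0,"dz": 3.2,"rx": 0,"ry": 0,"rz": 0,"fingers": 5},{"dx": 0,"dy": 0,"dz": 3.2,"rx": 0,"ry": 0,"rz": 0,"fingers": 5}]'

```text
time_s: 21.55
ee_pos: [0.5844, 0.1195, 0.0233]
ee_rot: [[0.994, 0.105, -0.004], [0.105, -0.994, -0.001], [-0.004, 0.0, -1.0]]
wrist_force: [-0.4, -0.0, 0.7]
finger_gap: 0.587
```

```bash
python3 - <<'E'
from h import *
from station import sensors
s=sensors.state();st(s)
E
```

```text
t 21.55 pos [0.5844, 0.1195, 0.0233] chest [-0.0448, -0.0007, 0.0233] F [-0.4, -0.0, 0.7] gap 50.1
```

Request:
jog_arm --deltas '[{"dx": 0,"dy": 0,"dz": -2,"rx": 0,"ry": 0,"rz": 0,"fingers": 5},{"dx": 0,"dy": 0,"dz": -5,"rx": 0,"ry": 0,"rz": 0,"fingers": 5},{"dx": 0,"dy": 0,"dz": -9,"rx": 0,"ry": 0,"rz": 0,"fingers": 5},{"dx": 0,"dy": 0,"dz": -14,"rx": 0,"ry": 0,"rz": 0,"fingers": 5},{"dx": -2,"dy": 0,"dz": -18,"rx": 0,"ry": 0,"rz": 0,"fingers": 3},{"dx": -6,"dy": -3,"dz": -20,"rx": 0,"ry": 0,"rz": 0,"fingers": 0},{"dx": -10,"dy": -8,"dz": -20,"rx": 0,"ry": 0,"rz": 0,"fingers": 0},{"dx": -13,"dy": -13,"dz": -20,"rx": 0,"ry": 0,"rz": 0,"fingers": 0}]'

```text
time_s: 22.55
ee_pos: [0.4411, 0.2362, 0.226]
ee_rot: [[0.995, 0.104, -0.001], [0.104, -0.995, 0.0], [-0.001, -0.0, -1.0]]
wrist_force: [0.5, 1.5, 0.1]
finger_gap: -0.002
```

```bash
python3 - <<'E'
from h import *
from station import sensors,eyes
s=sensors.state();st(s)
d=eyes.get_image("top"); np.savez("top7.npz",**d); crop(d,180,130,390,290,3.8,"pics/t7c.png")
u=np.array([.7071,0,-.7071])
H=np.array([.0145,.196,.1225])
print(delta(s,ch(*(H-.07*u)),Rdown(6.1,45)),delta(s,ch(*(H-.045*u)),Rdown(6.1,45)))
E
```

```text
t 22.55 pos [0.4411, 0.2362, 0.226] chest [-0.1748, 0.1305, 0.226] F [0.5, 1.5, 0.1] gap -0.2
([13.97, -6.58, 5.38], [0.03, 45.05, -0.12]) ([15.74, -6.58, 7.15], [0.03, 45.05, -0.12])
```

View pics/t7c.png

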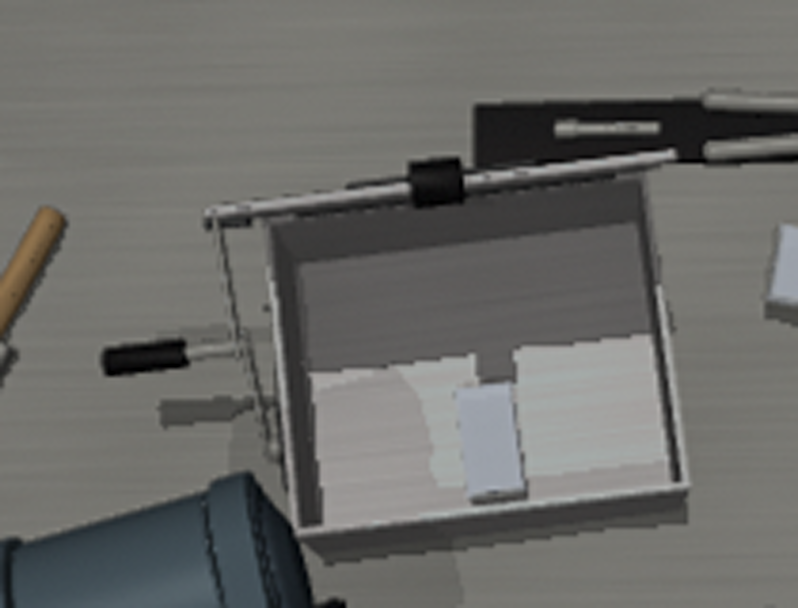

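The box stands flat in the chest's front half, about (490,440) in the crop, clear of the walls. Now tilting the tool 45° and staging the closed fingers before the handle.

Request:
jog_arm --deltas '[{"dx": 1,"dy": -2,"dz": 0,"rx": 0,"ry": 8,"rz": 0,"fingers": 0},{"dx": 3,"dy": -4,"dz": 0.5,"rx": 0,"ry": 17,"rz": 0,"fingers": 0},{"dx": 5,"dy": -6,"dz": 1.5,"rx": 0,"ry": 26,"rz": 0,"fingers": 0},{"dx": 8,"dy": -6.6,"dz": 2.5,"rx": 0,"ry": 35,"rz": 0,"fingers": 0},{"dx": 11,"dy": -6.6,"dz": 3.7,"rx": 0,"ry": 42,"rz": 0,"fingers": 0},{"dx": 13,"dy": -6.6,"dz": 4.8,"rx": 0,"ry": 45,"rz": 0,"fingers": 0},{"dx": 14,"dy": -6.6,"dz": 5.4,"rx": 0,"ry": 45,"rz": 0,"fingers": 0},{"dx": 14,"dy": -6.6,"dz": 5.4,"rx": 0,"ry": 45,"rz": 0,"fingers": 0}]'

```text
time_s: 23.6
ee_pos: [0.5695, 0.3217, 0.172]
ee_rot: [[0.706, 0.109, 0.7], [0.075, -0.994, 0.079], [0.704, -0.004, -0.71]]
wrist_force: [-0.9, 0.0, 0.4]
finger_gap: 0.002
```

```bash
python3 - <<'E'
from h import *
from station import sensors,eyes
s=sensors.state();st(s)
H=np.array([.0145,.196,.1225]);u=np.array([.7071,0,-.7071])
print(delta(s,ch(*(H-.045*u)),Rdown(6.1,45)),delta(s,ch(*(H-.023*u)),Rdown(6.1,45)))
for n,b in(("scene",(360,140,480,260)),("top",(170,160,290,280))):
    d=eyes.get_image(n); np.savez(n+"8.npz",**d); crop(d,*b,3.3,f"pics/{n}8.png")
cv2.imwrite("pics/m8.png",np.hstack([cv2.imread("pics/scene8.png"),cv2.imread("pics/top8.png")]))
E
```

```text
t 23.6 pos [0.5695, 0.3217, 0.172] chest [-0.0381, 0.2019, 0.172] F [-0.9, 0.0, 0.4] gap 0.1
([0.23, 0.6, 2.72], [-0.25, 0.22, -0.04]) ([0.24, 0.61, 4.92], [-0.25, 0.22, -0.04])
```

View pics/m8.png

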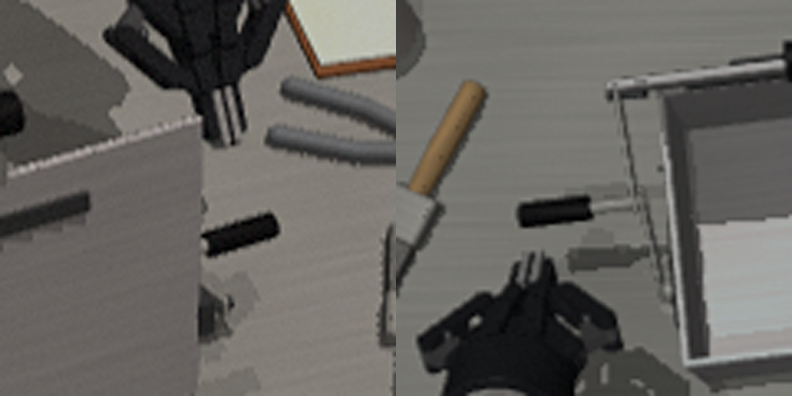

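Both views line the closed fingertips up with the handle. Approaching contact.

Request:
jog_arm --deltas '[{"dx": 0.1,"dy": 0.3,"dz": 0.6,"rx": -0.1,"ry": 0.1,"rz": 0,"fingers": 0},{"dx": 0.23,"dy": 0.6,"dz": 1.3,"rx": -0.2,"ry": 0.2,"rz": 0,"fingers": 0},{"dx": 0.23,"dy": 0.6,"dz": 2.1,"rx": -0.2,"ry": 0.2,"rz": 0,"fingers": 0},{"dx": 0.23,"dy": 0.6,"dz": 2.9,"rx": -0.2,"ry": 0.2,"rz": 0,"fingers": 0},{"dx": 0.23,"dy": 0.6,"dz": 3.5,"rx": -0.2,"ry": 0.2,"rz": 0,"fingers": 0},{"dx": 0.23,"dy": 0.6,"dz": 4.0,"rx": -0.2,"ry": 0.2,"rz": 0,"fingers": 0},{"dx": 0.23,"dy": 0.6,"dz": 4.4,"rx": -0.2,"ry": 0.2,"rz": 0,"fingers": 0},{"dx": 0.23,"dy": 0.6,"dz": 4.6,"rx": -0.2,"ry": 0.2,"rz": 0,"fingers": 0}]'

```text
time_s: 24.7
ee_pos: [0.6038, 0.3198, 0.1412]
ee_rot: [[0.703, 0.107, 0.703], [0.075, -0.994, 0.077], [0.707, -0.001, -0.707]]
wrist_force: [0.2, -0.4, -0.3]
finger_gap: 0.003
```

```bash
python3 - <<'E'
from h import *
from station import sensors
s=sensors.state();st(s)
E
```

```text
t 24.7 pos [0.6038, 0.3198, 0.1412] chest [-0.0042, 0.1964, 0.1412] F [0.2, -0.4, -0.3] gap 0.3
```

Request:
jog_arm --deltas '[{"dx": 0,"dy": 0,"dz": 0.15,"rx": 0,"ry": 0,"rz": 0,"fingers": 0},{"dx": 0,"dy": 0,"dz": 0.3,"rx": 0,"ry": 0,"rz": 0,"fingers": 0},{"dx": 0,"dy": 0,"dz": 0.45,"rx": 0,"ry": 0,"rz": 0,"fingers": 0},{"dx": 0,"dy": 0,"dz": 0.6,"rx": 0,"ry": 0,"rz": 0,"fingers": 0},{"dx": 0,"dy": 0,"dz": 0.7,"rx": 0,"ry": 0,"rz": 0,"fingers": 0},{"dx": 0,"dy": 0,"dz": 0.8,"rx": 0,"ry": 0,"rz": 0,"fingers": 0},{"dx": 0,"dy": 0,"dz": 0.9,"rx": 0,"ry": 0,"rz": 0,"fingers": 0},{"dx": 0,"dy": 0,"dz": 1.0,"rx": 0,"ry": 0,"rz": 0,"fingers": 0}]'

```text
time_s: 25.7
ee_pos: [0.6111, 0.3207, 0.1344]
ee_rot: [[0.702, 0.107, 0.704], [0.074, -0.994, 0.077], [0.708, -0.002, -0.706]]
wrist_force: [-0.3, -0.5, 2.8]
finger_gap: 0.0
```

```bash
python3 - <<'E'
from h import *
from station import sensors,eyes
s=sensors.state();st(s)
for n,b in(("scene",(360,140,480,260)),("top",(170,160,290,280))):
    d=eyes.get_image(n); np.savez(n+"9.npz",**d); crop(d,*b,3.3,f"pics/{n}9.png")
cv2.imwrite("pics/m9.png",np.hstack([cv2.imread("pics/scene9.png"),cv2.imread("pics/top9.png")]))
E
```

```text
t 25.7 pos [0.6111, 0.3207, 0.1344] chest [0.0032, 0.1965, 0.1344] F [-0.3, -0.5, 2.8] gap 0.0
```

View pics/m9.png

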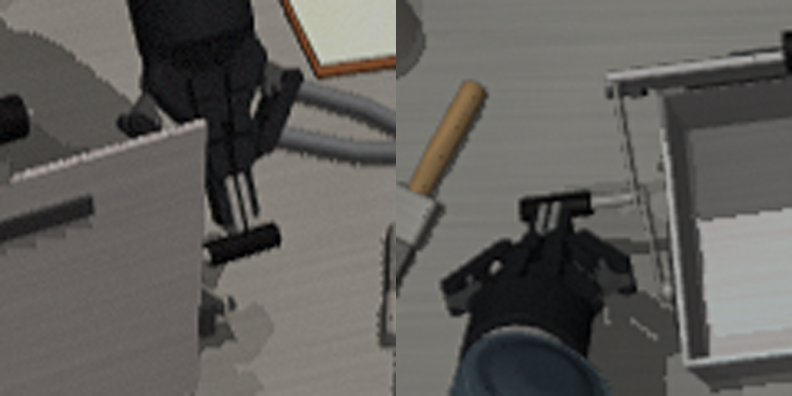

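Request:
jog_arm --deltas '[{"dx": -0.01,"dy": 0,"dz": 0.15,"rx": 0,"ry": 0,"rz": 0,"fingers": 0},{"dx": -0.02,"dy": 0,"dz": 0.3,"rx": 0,"ry": 0,"rz": 0,"fingers": 0},{"dx": -0.04,"dy": 0,"dz": 0.45,"rx": 0,"ry": 0,"rz": 0,"fingers": 0},{"dx": -0.05,"dy": 0,"dz": 0.6,"rx": 0,"ry": 0,"rz": 0,"fingers": 0},{"dx": -0.07,"dy": 0,"dz": 0.75,"rx": 0,"ry": 0,"rz": 0,"fingers": 0},{"dx": -0.08,"dy": 0,"dz": 0.9,"rx": 0,"ry": 0,"rz": 0,"fingers": 0},{"dx": -0.1,"dy": 0,"dz": 1.05,"rx": 0,"ry": 0,"rz": 0,"fingers": 0},{"dx": -0.12,"dy": 0,"dz": 1.2,"rx": 0,"ry": 0,"rz": 0,"fingers": 0}]'

```text
time_s: 26.8
ee_pos: [0.6187, 0.3215, 0.1249]
ee_rot: [[0.703, 0.107, 0.704], [0.074, -0.994, 0.077], [0.708, -0.002, -0.706]]
wrist_force: [-0.3, 0.7, 0.5]
finger_gap: -0.001
```

```bash
python3 - <<'E'
from h import *
from station import sensors,eyes
s=sensors.state();st(s)
d=eyes.get_image("scene"); crop(d,260,90,480,320,2.5,"pics/s10.png")
E
```

```text
t 26.8 pos [0.6187, 0.3215, 0.1249] chest [0.0109, 0.1965, 0.1249] F [-0.3, 0.7, 0.5] gap -0.1
```

View pics/s10.png

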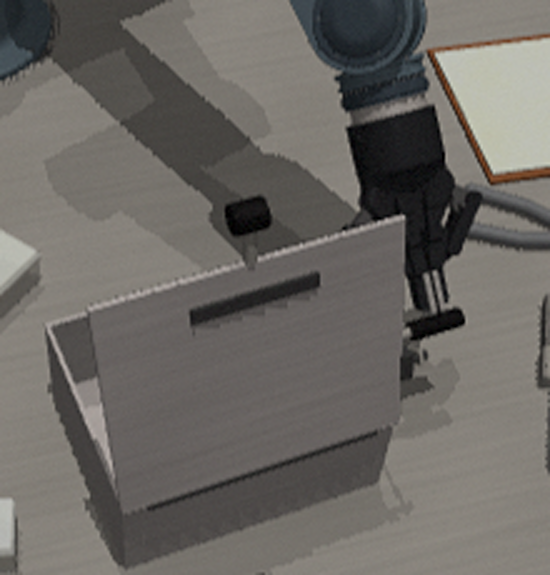

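Request:
jog_arm --deltas '[{"dx": -0.03,"dy": 0,"dz": 0.15,"rx": 0,"ry": 0,"rz": 0,"fingers": 0},{"dx": -0.06,"dy": 0,"dz": 0.3,"rx": 0,"ry": 0,"rz": 0,"fingers": 0},{"dx": -0.1,"dy": 0,"dz": 0.45,"rx": 0,"ry": 0,"rz": 0,"fingers": 0},{"dx": -0.13,"dy": 0,"dz": 0.6,"rx": 0,"ry": 0,"rz": 0,"fingers": 0},{"dx": -0.17,"dy": 0,"dz": 0.75,"rx": 0,"ry": 0,"rz": 0,"fingers": 0},{"dx": -0.2,"dy": 0,"dz": 0.9,"rx": 0,"ry": 0,"rz": 0,"fingers": 0},{"dx": -0.25,"dy": 0,"dz": 1.05,"rx": 0,"ry": 0,"rz": 0,"fingers": 0},{"dx": -0.3,"dy": 0,"dz": 1.2,"rx": 0,"ry": 0,"rz": 0,"fingers": 0}]'

```text
time_s: 27.85
ee_pos: [0.6251, 0.3222, 0.1141]
ee_rot: [[0.703, 0.107, 0.703], [0.075, -0.994, 0.077], [0.708, -0.002, -0.707]]
wrist_force: [1.0, -0.5, 0.7]
finger_gap: -0.003
```

```bash
python3 - <<'E'
from h import *
from station import sensors,eyes
s=sensors.state();st(s)
d=eyes.get_image("scene"); crop(d,260,90,480,320,2.5,"pics/s11.png")
E
```

```text
t 27.85 pos [0.6251, 0.3222, 0.1141] chest [0.0173, 0.1965, 0.1141] F [1.0, -0.5, 0.7] gap -0.3
```

View pics/s11.png

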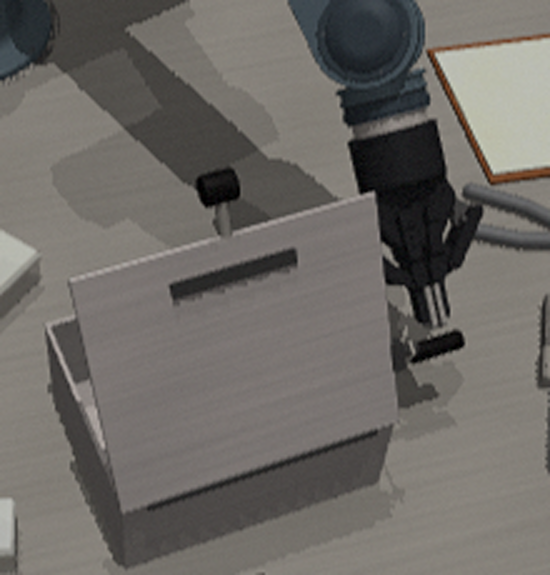

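The joint has broken: the lid is sinking and the handle, about (437,346), is falling away. Withdrawing.

Request:
jog_arm --deltas '[{"dx": 0,"dy": 0,"dz": -1,"rx": 0,"ry": 0,"rz": 0,"fingers": 0},{"dx": 0,"dy": -0.5,"dz": -2.5,"rx": 0,"ry": 0,"rz": 0,"fingers": 0},{"dx": 0,"dy": -1,"dz": -4.5,"rx": 0,"ry": 0,"rz": 0,"fingers": 0},{"dx": 1,"dy": -2,"dz": -6.5,"rx": 0,"ry": 0,"rz": 0,"fingers": 0},{"dx": 2,"dy": -3,"dz": -9,"rx": 0,"ry": 0,"rz": 0,"fingers": 0},{"dx": 4,"dy": -3,"dz": -12,"rx": 0,"ry": -5,"rz": 0,"fingers": 0},{"dx": 6,"dy": -3,"dz": -15,"rx": 0,"ry": -12,"rz": 0,"fingers": 0},{"dx": 8,"dy": -3,"dz": -18,"rx": 0,"ry": -20,"rz": 0,"fingers": 0}]'

```text
time_s: 28.9
ee_pos: [0.5496, 0.3448, 0.3001]
ee_rot: [[0.902, 0.11, 0.417], [0.098, -0.994, 0.049], [0.42, -0.003, -0.908]]
wrist_force: [0.8, 0.0, 0.1]
finger_gap: 0.002
```

```bash
python3 - <<'E'
from h import *
from station import sensors,eyes
s=sensors.state();st(s)
print(delta(s,ch(-.12,.2,.33),Rdown()))
d=eyes.get_image("scene"); crop(d,260,90,480,320,2.5,"pics/s12.png")
E
```

```text
t 28.9 pos [0.5496, 0.3448, 0.3001] chest [-0.0554, 0.227, 0.3001] F [0.8, 0.0, 0.1] gap 0.2
([-4.61, 2.67, -5.43], [-0.22, -24.82, 0.15])
```

View pics/s12.png

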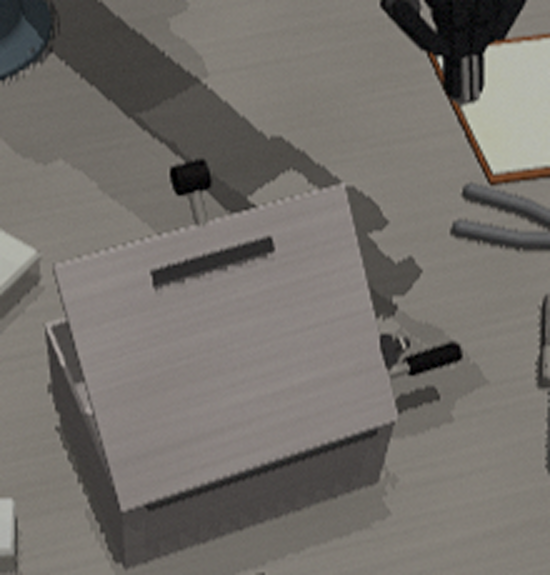

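Request:
jog_arm --deltas '[{"dx": -1,"dy": 0,"dz": -1.5,"rx": 0,"ry": -6,"rz": 0,"fingers": 0},{"dx": -2,"dy": 0,"dz": -3,"rx": 0,"ry": -13,"rz": 0,"fingers": 0},{"dx": -3,"dy": 1,"dz": -4.5,"rx": 0,"ry": -20,"rz": 0,"fingers": 0},{"dx": -4,"dy": 2,"dz": -5.5,"rx": -0.2,"ry": -24.8,"rz": 0,"fingers": 0},{"dx": -4,"dy": 2,"dz": -5.5,"rx": -0.2,"ry": -24.8,"rz": 0,"fingers": 0},{"dx": -4,"dy": 2,"dz": -5.5,"rx": -0.2,"ry": -24.8,"rz": 0,"fingers": 0},{"dx": -4,"dy": 2,"dz": -5.5,"rx": -0.2,"ry": -24.8,"rz": 0,"fingers": 0},{"dx": -4,"dy": 2,"dz": -5.5,"rx": -0.2,"ry": -24.8,"rz": 0,"fingers": 0}]'

```text
time_s: 29.95
ee_pos: [0.4961, 0.3195, 0.3415]
ee_rot: [[0.994, 0.109, 0.01], [0.109, -0.994, 0.005], [0.01, -0.004, -1.0]]
wrist_force: [-0.1, -0.4, -0.4]
finger_gap: -0.001
```

Request:
jog_arm --deltas '[{"dx": 0,"dy": 0,"dz": 0,"rx": 0,"ry": 0,"rz": 0,"fingers": 0},{"dx": 0,"dy": 0,"dz": 0,"rx": 0,"ry": 0,"rz": 0,"fingers": 0},{"dx": 0,"dy": 0,"dz": 0,"rx": 0,"ry": 0,"rz": 0,"fingers": 0},{"dx": 0,"dy": 0,"dz": 0,"rx": 0,"ry": 0,"rz": 0,"fingers": 0},{"dx": 0,"dy": 0,"dz": 0,"rx": 0,"ry": 0,"rz": 0,"fingers": 0},{"dx": 0,"dy": 0,"dz": 0,"rx": 0,"ry": 0,"rz": 0,"fingers": 0},{"dx": 0,"dy": 0,"dz": 0,"rx": 0,"ry": 0,"rz": 0,"fingers": 0},{"dx": 0,"dy": 0,"dz": 0,"rx": 0,"ry": 0,"rz": 0,"fingers": 0}]'

```text
time_s: 30.95
ee_pos: [0.4961, 0.3195, 0.3415]
ee_rot: [[0.994, 0.109, 0.01], [0.109, -0.994, 0.005], [0.01, -0.004, -1.0]]
wrist_force: [0.3, -0.3, 0.0]
finger_gap: -0.001
```

```bash
python3 - <<'E'
from h import *
from station import sensors,eyes
s=sensors.state();st(s)
print(delta(s,ch(-.06,0,.33),Rdown()))
d=eyes.get_image("scene"); crop(d,260,90,480,320,2.5,"pics/s13.png"); C=cloud(d)-C0; X=C@EX;Y=C@EY;Z=C[...,2]
m=(abs(Y)<.1)&(X>-.09)&(X<.07)&(Z>.105)&(Z<.33); print(m.sum(), np.polyfit(X[m],Z[m],1), np.arctan(-np.polyfit(X[m],Z[m],1)[0]))
E
```

```text
t 30.95 pos [0.4961, 0.3195, 0.3415] chest [-0.1113, 0.2075, 0.3415] F [0.3, -0.3, 0.0] gap -0.1
([5.07, 20.77, 1.12], [-0.21, -0.58, 0.15])
7472 [-0.42661291  0.14947861] 0.40323600438521545
```

View pics/s13.png

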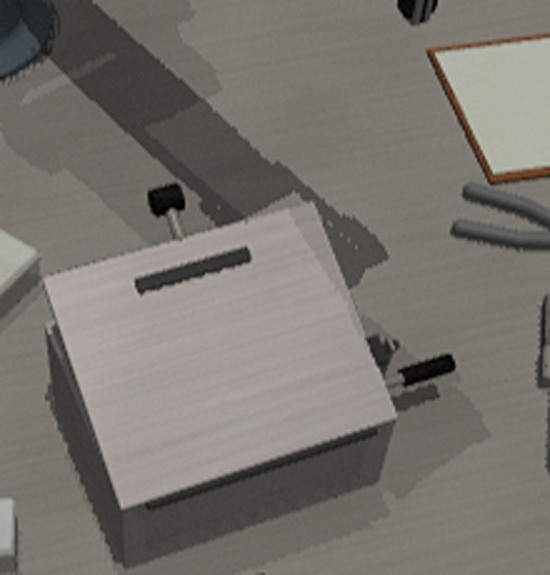

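```bash
python3 - <<'E'
from h import *
from station import sensors
d=load("top0.npz")
for a,b in((343,388),(538,365),(540,385),(343,411),(440,400)): print(toch(w(d,210+a/4.5,165+b/4.5,.106)).round(4), toch(w(d,210+a/4.5,165+b/4.5)).round(4))
s=sensors.state();st(s)
print(delta(s,ch(-.04,0,.24),Rdown()))
E
```

```text
[-0.0654  0.0476  0.106 ] [-0.0671  0.0468  0.1158]
[-0.0657 -0.052   0.106 ] [-0.0657 -0.052   0.1059]
[-0.076  -0.0518  0.106 ] [-0.0763 -0.0517  0.1079]
[-0.0771  0.0488  0.106 ] [-0.0775  0.0487  0.108 ]
[-0.0775 -0.0006  0.106 ] [-0.0781 -0.0007  0.1093]
t 31.0 pos [0.496, 0.3195, 0.3415] chest [-0.1113, 0.2076, 0.3415] F [-0.6, 0.5, 0.4] gap -0.2
([6.98, 20.81, 10.14], [-0.21, -0.58, 0.15])
```

Lid rests at about 0.40 rad. Moving over the plate just behind the dark strip, at chest x -40 mm.

Request:
jog_arm --deltas '[{"dx": 1.5,"dy": 4,"dz": 0,"rx": 0,"ry": 0,"rz": 0,"fingers": 0},{"dx": 3,"dy": 9,"dz": 0,"rx": -0.1,"ry": -0.3,"rz": 0.1,"fingers": 0},{"dx": 5,"dy": 14,"dz": 0,"rx": -0.2,"ry": -0.6,"rz": 0.1,"fingers": 0},{"dx": 6.5,"dy": 18,"dz": 1,"rx": -0.2,"ry": -0.6,"rz": 0.1,"fingers": 0},{"dx": 7,"dy": 20.8,"dz": 3,"rx": -0.2,"ry": -0.6,"rz": 0.1,"fingers": 0},{"dx": 7,"dy": 20.8,"dz": 6,"rx": -0.2,"ry": -0.6,"rz": 0.1,"fingers": 0},{"dx": 7,"dy": 20.8,"dz": 9,"rx": -0.2,"ry": -0.6,"rz": 0.1,"fingers": 0},{"dx": 7,"dy": 20.8,"dz": 10.5,"rx": -0.2,"ry": -0.6,"rz": 0.1,"fingers": 0}]'

```text
time_s: 32.0
ee_pos: [0.5885, 0.1208, 0.2345]
ee_rot: [[0.994, 0.107, -0.003], [0.107, -0.994, 0.0], [-0.003, -0.0, -1.0]]
wrist_force: [-0.6, 0.1, 0.0]
finger_gap: 0.003
```

```bash
python3 - <<'E'
from h import *
from station import sensors,eyes
s=sensors.state();st(s)
d=eyes.get_image("scene"); crop(d,260,90,480,320,2.5,"pics/s14.png"); C=cloud(d)-C0; X=C@EX;Y=C@EY;Z=C[...,2]
m=(abs(Y)<.1)&(abs(Y)>.05)&(X>-.06)&(X<.07)&(Z>.105)&(Z<.24); p=np.polyfit(X[m],Z[m],1);print(m.sum(), p, np.arctan(-p[0]), np.polyval(p,-.04))
E
```

```text
t 32.0 pos [0.5885, 0.1208, 0.2345] chest [-0.0405, 0.0001, 0.2345] F [-0.6, 0.1, 0.0] gap 0.2
2954 [-0.31088541  0.1381087 ] 0.30141325199668656 0.15054412011877213
```

View pics/s14.png

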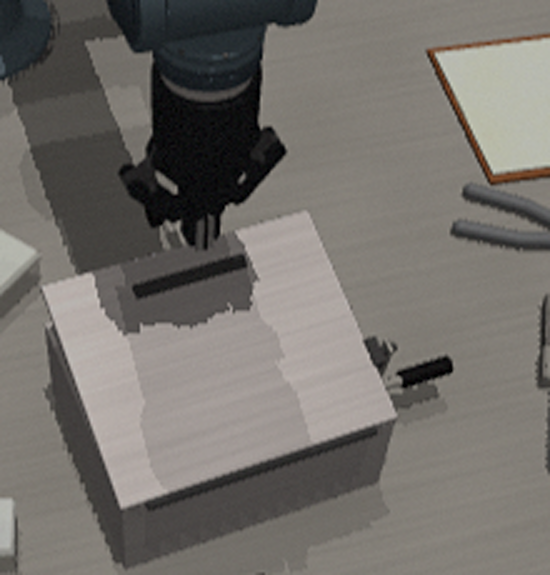

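Request:
jog_arm --deltas '[{"dx": 0,"dy": 0,"dz": 1.5,"rx": 0,"ry": 0,"rz": 0,"fingers": 0},{"dx": 0,"dy": 0,"dz": 3,"rx": 0,"ry": 0,"rz": 0,"fingers": 0},{"dx": 0,"dy": 0,"dz": 4.2,"rx": 0,"ry": 0,"rz": 0,"fingers": 0},{"dx": 0,"dy": 0,"dz": 5,"rx": 0,"ry": 0,"rz": 0,"fingers": 0},{"dx": 0,"dy": 0,"dz": 5.5,"rx": 0,"ry": 0,"rz": 0,"fingers": 0},{"dx": 0,"dy": 0,"dz": 6,"rx": 0,"ry": 0,"rz": 0,"fingers": 0},{"dx": 0,"dy": 0,"dz": 6.4,"rx": 0,"ry": 0,"rz": 0,"fingers": 0},{"dx": 0,"dy": 0,"dz": 6.8,"rx": 0,"ry": 0,"rz": 0,"fingers": 0}]'

```text
time_s: 33.05
ee_pos: [0.5877, 0.1209, 0.165]
ee_rot: [[0.994, 0.107, -0.005], [0.107, -0.994, 0.0], [-0.005, -0.001, -1.0]]
wrist_force: [-0.4, 0.0, -0.2]
finger_gap: -0.003
```

Request:
jog_arm --deltas '[{"dx": 0,"dy": 0,"dz": 0.2,"rx": 0,"ry": 0,"rz": 0,"fingers": 0},{"dx": 0,"dy": 0,"dz": 0.4,"rx": 0,"ry": 0,"rz": 0,"fingers": 0},{"dx": 0,"dy": 0,"dz": 0.6,"rx": 0,"ry": 0,"rz": 0,"fingers": 0},{"dx": 0,"dy": 0,"dz": 0.8,"rx": 0,"ry": 0,"rz": 0,"fingers": 0},{"dx": 0,"dy": 0,"dz": 1.0,"rx": 0,"ry": 0,"rz": 0,"fingers": 0},{"dx": 0,"dy": 0,"dz": 1.2,"rx": 0,"ry": 0,"rz": 0,"fingers": 0},{"dx": 0,"dy": 0,"dz": 1.4,"rx": 0,"ry": 0,"rz": 0,"fingers": 0},{"dx": 0,"dy": 0,"dz": 1.6,"rx": 0,"ry": 0,"rz": 0,"fingers": 0}]'

```text
time_s: 34.05
ee_pos: [0.5877, 0.1209, 0.1489]
ee_rot: [[0.994, 0.107, -0.005], [0.107, -0.994, 0.0], [-0.005, -0.001, -1.0]]
wrist_force: [-0.3, 0.8, 0.6]
finger_gap: 0.003
```

```bash
python3 - <<'E'
from h import *
from station import sensors,eyes
s=sensors.state();st(s)
d=eyes.get_image("scene"); crop(d,260,90,480,320,2.5,"pics/s15.png")
E
```

```text
t 34.05 pos [0.5877, 0.1209, 0.1489] chest [-0.0413, 0.0003, 0.1489] F [-0.3, 0.8, 0.6] gap 0.3
```

View pics/s15.png

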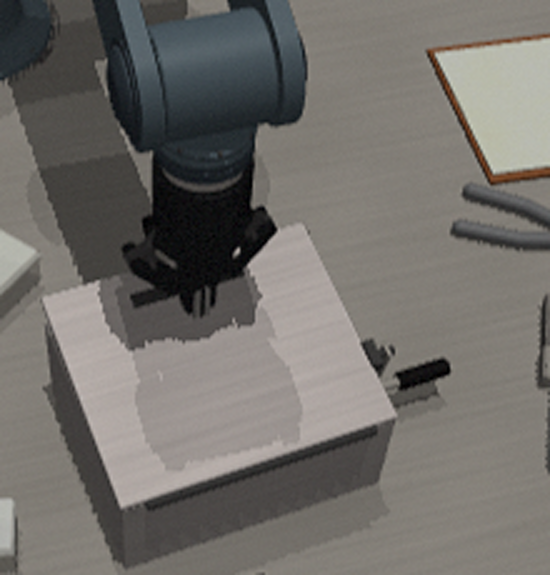

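Request:
jog_arm --deltas '[{"dx": 0,"dy": 0,"dz": 0.2,"rx": 0,"ry": 0,"rz": 0,"fingers": 0},{"dx": 0,"dy": 0,"dz": 0.4,"rx": 0,"ry": 0,"rz": 0,"fingers": 0},{"dx": 0,"dy": 0,"dz": 0.6,"rx": 0,"ry": 0,"rz": 0,"fingers": 0},{"dx": 0,"dy": 0,"dz": 0.8,"rx": 0,"ry": 0,"rz": 0,"fingers": 0},{"dx": 0,"dy": 0,"dz": 1.0,"rx": 0,"ry": 0,"rz": 0,"fingers": 0},{"dx": 0,"dy": 0,"dz": 1.2,"rx": 0,"ry": 0,"rz": 0,"fingers": 0},{"dx": 0,"dy": 0,"dz": 1.4,"rx": 0,"ry": 0,"rz": 0,"fingers": 0},{"dx": 0,"dy": 0,"dz": 1.6,"rx": 0,"ry": 0,"rz": 0,"fingers": 0}]'

```text
time_s: 35.1
ee_pos: [0.5874, 0.1209, 0.1325]
ee_rot: [[0.994, 0.107, -0.005], [0.107, -0.994, 0.0], [-0.005, -0.001, -1.0]]
wrist_force: [-0.9, -0.4, 1.2]
finger_gap: 0.002
```

Request:
jog_arm --deltas '[{"dx": 0,"dy": 0,"dz": 0.15,"rx": 0,"ry": 0,"rz": 0,"fingers": 0},{"dx": 0,"dy": 0,"dz": 0.3,"rx": 0,"ry": 0,"rz": 0,"fingers": 0},{"dx": 0,"dy": 0,"dz": 0.45,"rx": 0,"ry": 0,"rz": 0,"fingers": 0},{"dx": 0,"dy": 0,"dz": 0.6,"rx": 0,"ry": 0,"rz": 0,"fingers": 0},{"dx": 0,"dy": 0,"dz": 0.75,"rx": 0,"ry": 0,"rz": 0,"fingers": 0},{"dx": 0,"dy": 0,"dz": 0.9,"rx": 0,"ry": 0,"rz": 0,"fingers": 0},{"dx": 0,"dy": 0,"dz": 1.0,"rx": 0,"ry": 0,"rz": 0,"fingers": 0},{"dx": 0,"dy": 0,"dz": 1.1,"rx": 0,"ry": 0,"rz": 0,"fingers": 0}]'

```text
time_s: 36.1
ee_pos: [0.5874, 0.1209, 0.1214]
ee_rot: [[0.994, 0.107, -0.005], [0.107, -0.994, 0.0], [-0.005, -0.001, -1.0]]
wrist_force: [-1.1, -0.0, 0.9]
finger_gap: -0.003
```

```bash
python3 - <<'E'
from h import *
from station import sensors,eyes
s=sensors.state();st(s)
d=eyes.get_image("scene"); crop(d,260,90,480,320,2.5,"pics/s16.png"); C=cloud(d)-C0; X=C@EX;Y=C@EY;Z=C[...,2]
m=(abs(Y)<.1)&(abs(Y)>.06)&(X>-.09)&(X<.09)&(Z>.095)&(Z<.2); p=np.polyfit(X[m],Z[m],1);print(m.sum(), p, np.arctan(-p[0]), np.polyval(p,-.04))
E
```

```text
t 36.1 pos [0.5874, 0.1209, 0.1214] chest [-0.0417, 0.0003, 0.1214] F [-1.1, -0.0, 0.9] gap -0.3
2598 [-0.01922231  0.10872628] 0.019219939409177888 0.1094951744530244
```

View pics/s16.png

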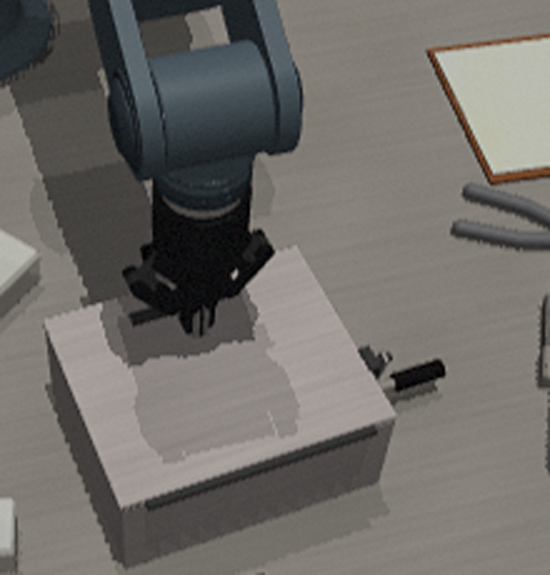

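Almost shut, about 0.02 rad. Pressing the last few mm until it seats.

Request:
jog_arm --deltas '[{"dx": 0,"dy": 0,"dz": 0.08,"rx": 0,"ry": 0,"rz": 0,"fingers": 0},{"dx": 0,"dy": 0,"dz": 0.15,"rx": 0,"ry": 0,"rz": 0,"fingers": 0},{"dx": 0,"dy": 0,"dz": 0.22,"rx": 0,"ry": 0,"rz": 0,"fingers": 0},{"dx": 0,"dy": 0,"dz": 0.28,"rx": 0,"ry": 0,"rz": 0,"fingers": 0},{"dx": 0,"dy": 0,"dz": 0.3,"rx": 0,"ry": 0,"rz": 0,"fingers": 0},{"dx": 0,"dy": 0,"dz": 0.3,"rx": 0,"ry": 0,"rz": 0,"fingers": 0},{"dx": 0,"dy": 0,"dz": 0.3,"rx": 0,"ry": 0,"rz": 0,"fingers": 0},{"dx": 0,"dy": 0,"dz": 0.3,"rx": 0,"ry": 0,"rz": 0,"fingers": 0}]'

```text
time_s: 37.15
ee_pos: [0.5874, 0.1209, 0.12]
ee_rot: [[0.994, 0.107, -0.006], [0.107, -0.994, -0.0], [-0.006, -0.0, -1.0]]
wrist_force: [-6.3, -0.8, 10.6]
finger_gap: 0.002
```

Seated: 10.6 N at TCP z 0.120 m, exactly the shut height (0.106 + 0.014). Retreating.

Request:
jog_arm --deltas '[{"dx": 0,"dy": 0,"dz": -1,"rx": 0,"ry": 0,"rz": 0,"fingers": 0},{"dx": 0,"dy": 0,"dz": -4,"rx": 0,"ry": 0,"rz": 0,"fingers": 0},{"dx": 0,"dy": 0,"dz": -8,"rx": 0,"ry": 0,"rz": 0,"fingers": 0},{"dx": -2,"dy": 3,"dz": -12,"rx": 0,"ry": 0,"rz": 0,"fingers": 0},{"dx": -6,"dy": 7,"dz": -14,"rx": 0,"ry": 0,"rz": 0,"fingers": 0},{"dx": -9,"dy": 12,"dz": -15,"rx": 0,"ry": 0,"rz": 0,"fingers": 0},{"dx": -11,"dy": 17,"dz": -15,"rx": 0,"ry": 0,"rz": 0,"fingers": 0},{"dx": -12,"dy": 22,"dz": -15,"rx": 0,"ry": 0,"rz": 0,"fingers": 0}]'

```text
time_s: 38.15
ee_pos: [0.4919, -0.1122, 0.2714]
ee_rot: [[0.994, 0.107, -0.003], [0.107, -0.994, -0.001], [-0.004, 0.001, -1.0]]
wrist_force: [0.5, 0.5, -0.1]
finger_gap: 0.002
```

```bash
python3 - <<'E'
from h import *
from station import sensors,eyes
s=sensors.state();st(s)
d=eyes.get_image("scene"); cv2.imwrite("pics/s17.png",d["img"][:,:,::-1]); np.savez("scene17.npz",**d); e0=load("scene0.npz")
for q in(e0,d):
    C=cloud(q)-C0; X=C@EX;Y=C@EY;Z=C[...,2]
    m=(abs(Y)<.11)&(X>-.09)&(X<.09)&(Z>.095)&(Z<.2); p=np.polyfit(X[m],Z[m],1);print(m.sum(), p)
d=eyes.get_image("top"); cv2.imwrite("pics/t17.png",d["img"][:,:,::-1])
E
```

```text
t 38.15 pos [0.4919, -0.1122, 0.2714] chest [-0.1613, -0.2213, 0.2714] F [0.5, 0.5, -0.1] gap 0.2
7165 [-0.00372913  0.10740725]
7141 [-0.00329592  0.10738325]
```

View pics/s17.png

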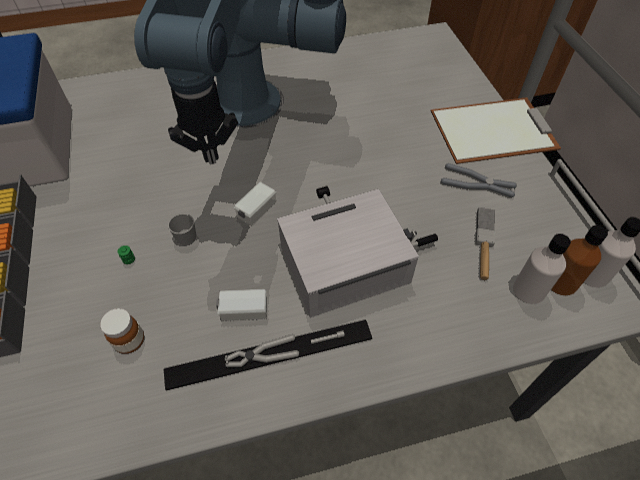

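View pics/t17.png

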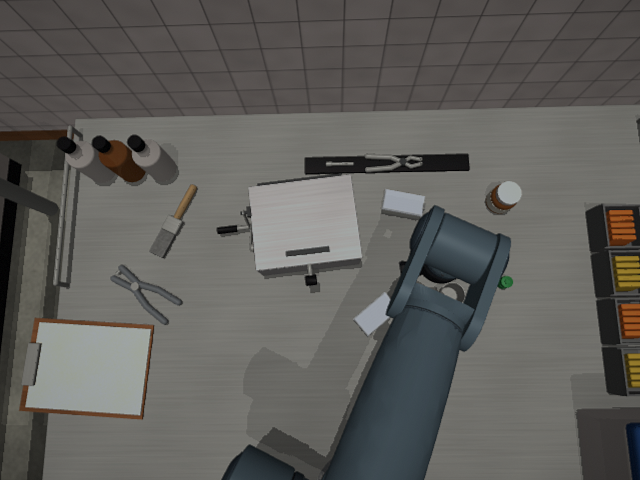

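The lid plane matches the initial shut state to within 0.0005 rad. The stay handle, about (425,240) in the scene view, is back at its shut place. Everything else is where it was and the robot is clear.

```bash
python3 -c "
from station import close_job
print(close_job())"
```

```text
the job is handed in; nothing more can be done
None
```

The job is done and handed in at about 38 s of the 72 s limit, with the pin box inside and the lid fully shut.

- **Lid raised:** I lifted it by the roller until the force jumped from about 2 N to 9 N, at about 1.31 rad, and let go there. It settled to about 1.27 rad and stayed up while I loaded the chest.
- **Pin box:** I picked the smallest of the three white boxes and set it flat on the chest floor, in the front half. A picture confirmed it was clear of the walls.
- **Stay broken:** I pushed the handle with closed fingers, reading at most about 3 N at the checks between moves. The joint broke and the lid sank by itself.
- **Lid shut:** I pressed it down until it seated at about 10.6 N.

**Last checks:** the measured lid plane matches the one from before I opened it to within 0.0005 rad. The handle is back at its shut position, the other items in view had not moved, and the robot touches nothing.

**One disagreement:** the locked handle measured about 15 mm behind the chest's middle, where the notes say 16 mm in front. Its height and the stay's geometry fitted my measurement, so I used that.

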